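Find the loose terminal clamp, snug it and flag it

TASK

One of the three clamp knobs on the terminal strip has worked loose. Find it by trying the knobs gently clockwise by feel, without overtightening any, and turn the loose one on until it is snug against its stop; then flag it by putting the white marker collar down over it, flat on the strip round its post. Leave the other two knobs and everything else on the bench as they were.

Things in the scene. Friction and masses are not known exactly. Their poses are not given: they have to be found in the camera images.
- strip: Fixed terminal strip: black base 78 x 300 x 10 mm under a copper bar (50 mm wide, top 14 mm above the bench). Origin: centre of the underside; y along it, z up. On the bar, 95 mm apart along y, the middle one at the centre, stand 3 identical white ceramic posts, 50 mm wide, 24 mm high, each with a grey clamp knob; nothing visible tells the loose knob, whose place changes.
- grip_a (a point): Centre of the top of a clamp knob's grip, on its turning axis, 77 mm above the bench. The grip is an upright bar 46 mm long (its x), 12 mm thick, 28 mm high, below it a 24 mm round hub. z up. Clockwise from above tightens. The loose knob runs on against 0.06 Nm for somewhere between a twelfth and a quarter turn, then meets its stop; the two tight ones are at their stops.
- tip_a (a point): Top edge at one end of the bar of the knob of grip_a, 23 mm from its axis, on its -x side; turns with it. Forced clockwise at the stop, a knob winds up like a spring, 1.5 Nm per rad, and springs back when let go: 0.2 to 0.3 Nm is snug, over 0.45 Nm (0.3 rad past the stop) overtightens. Anticlockwise it unscrews against only 0.06 Nm.
- grip_b (a point): Centre of the top of a clamp knob's grip, on its turning axis, 77 mm above the bench. The grip is an upright bar 46 mm long (its x), 12 mm thick, 28 mm high, below it a 24 mm round hub. z up. Clockwise from above tightens. The loose knob runs on against 0.06 Nm for somewhere between a twelfth and a quarter turn, then meets its stop; the two tight ones are at their stops.
- tip_b (a point): Top edge at one end of the bar of the knob of grip_b, 23 mm from its axis, on its -x side; turns with it. Forced clockwise at the stop, a knob winds up like a spring, 1.5 Nm per rad, and springs back when let go: 0.2 to 0.3 Nm is snug, over 0.45 Nm (0.3 rad past the stop) overtightens. Anticlockwise it unscrews against only 0.06 Nm.
- grip_c (a point): Centre of the top of a clamp knob's grip, on its turning axis, 77 mm above the bench. The grip is an upright bar 46 mm long (its x), 12 mm thick, 28 mm high, below it a 24 mm round hub. z up. Clockwise from above tightens. The loose knob runs on against 0.06 Nm for somewhere between a twelfth and a quarter turn, then meets its stop; the two tight ones are at their stops.
- tip_c (a point): Top edge at one end of the bar of the knob of grip_c, 23 mm from its axis, on its -x side; turns with it. Forced clockwise at the stop, a knob winds up like a spring, 1.5 Nm per rad, and springs back when let go: 0.2 to 0.3 Nm is snug, over 0.45 Nm (0.3 rad past the stop) overtightens. Anticlockwise it unscrews against only 0.06 Nm.
- washer_a_rim (a point): Centre of the top of the spring washer (29 mm steel disc) between the post and the knob of grip_a. It only sinks straight down, 2 mm per rad of wind-up (1.3 mm per Nm): 0.2 mm when snug, 0.6 mm when overtightened, too little to measure well.
- washer_b_rim (a point): Centre of the top of the spring washer (29 mm steel disc) between the post and the knob of grip_b. It only sinks straight down, 2 mm per rad of wind-up (1.3 mm per Nm): 0.2 mm when snug, 0.6 mm when overtightened, too little to measure well.
- washer_c_rim (a point): Centre of the top of the spring washer (29 mm steel disc) between the post and the knob of grip_c. It only sinks straight down, 2 mm per rad of wind-up (1.3 mm per Nm): 0.2 mm when snug, 0.6 mm when overtightened, too little to measure well.
- collar: White marker collar, loose, about 50 g, left of the strip: ring of 72 mm outer, 64 mm inner diameter, 14 mm high. Origin: centre of its underside, z up. To grip: its upright flag on the -x side, 33 to 59 mm from the ring's axis, 8 mm thick (along y), 62 mm high from the underside. Over a knob (7 mm play all round) it comes to lie on the copper bar round the post.
- solder_spool: Grey solder reel, 60 mm across, 34 mm high; a bystander. Origin: centre of its underside.
- screwdriver: Blue-handled screwdriver, 171 mm long, lying in front of the strip; a bystander. Origin: centre of its underside.
- paste_tin: Tin with a red lid, 57 mm across, 68 mm high, behind the strip; a bystander. Origin: centre of its underside.
- multimeter: Pocket multimeter, 150 x 74 x 44 mm, at the right; a bystander. Origin: centre of its underside.
- side_cutters: Red side cutters, 109 x 58 x 12 mm, at the right; a bystander. Origin: centre of its underside.
- flux_syringe: Syringe, 169 x 26 x 17 mm, lying in front of the strip; a bystander. Origin: centre of its underside.

How it is judged (in metres and radians):
On the way, in this order (a step that is already met when the one before it is completed fails the run):
1. the loose knob has been turned on clockwise and is pressed snug on its stop (at least 0.15 Nm) (((distance of tip_a from where it was at the start of the episode above 0.0096 m and distance of washer_a_rim from where it was at the start of the episode above 0.0002 m) or (distance of tip_b from where it was at the start of the episode above 0.0096 m and distance of washer_b_rim from where it was at the start of the episode above 0.0002 m) or (distance of tip_c from where it was at the start of the episode above 0.0096 m and distance of washer_c_rim from where it was at the start of the episode above 0.0002 m))), for 0.1 s.
2. the marker collar lies flat on the strip round the post of the knob that was turned on, the others being as they were ((((horizontal distance between collar and grip_a below 0.012 m and z of collar in the frame of strip below 0.02 m and angle between collar's own z axis and vertical below 0.12 rad) and distance of tip_a from where it was at the start of the episode above 0.0096 m and distance of each of tip_b, tip_c from where it was at the start of the episode below 0.0035 m) or ((horizontal distance between collar and grip_b below 0.012 m and z of collar in the frame of strip below 0.02 m and angle between collar's own z axis and vertical below 0.12 rad) and distance of tip_b from where it was at the start of the episode above 0.0096 m and distance of each of tip_a, tip_c from where it was at the start of the episode below 0.0035 m) or ((horizontal distance between collar and grip_c below 0.012 m and z of collar in the frame of strip below 0.02 m and angle between collar's own z axis and vertical below 0.12 rad) and distance of tip_c from where it was at the start of the episode above 0.0096 m and distance of each of tip_a, tip_b from where it was at the start of the episode below 0.0035 m))), for 0.2 s.
At the end, for the whole second after the job is handed in: The collar lies still and flat (0.12 rad) round the post of the knob that was loose and has been turned on: its centre within 12 mm of the knob's axis, its underside under 20 mm above the bench. The bar ends of the two other knobs are within 3.5 mm of where they were ((((horizontal distance between collar and grip_a below 0.012 m and z of collar in the frame of strip below 0.02 m and angle between collar's own z axis and vertical below 0.12 rad) and distance of tip_a from where it was at the start of the episode above 0.0096 m and distance of each of tip_b, tip_c from where it was at the start of the episode below 0.0035 m) or ((horizontal distance between collar and grip_b below 0.012 m and z of collar in the frame of strip below 0.02 m and angle between collar's own z axis and vertical below 0.12 rad) and distance of tip_b from where it was at the start of the episode above 0.0096 m and distance of each of tip_a, tip_c from where it was at the start of the episode below 0.0035 m) or ((horizontal distance between collar and grip_c below 0.012 m and z of collar in the frame of strip below 0.02 m and angle between collar's own z axis and vertical below 0.12 rad) and distance of tip_c from where it was at the start of the episode above 0.0096 m and distance of each of tip_a, tip_b from where it was at the start of the episode below 0.0035 m)) and linear speed of collar below 0.02 m/s); the robot touches nothing.
It fails at once if a knob is overtightened (over 0.45 Nm, 0.3 rad past its stop) (distance of any of washer_a_rim, washer_b_rim, washer_c_rim from where it was at the start of the episode above 0.0006 m).
It fails at once if a bystander is moved by more than 30 mm (distance of any of solder_spool, screwdriver, paste_tin, multimeter, side_cutters, flux_syringe from where it was at the start of the episode above 0.03 m).
It also fails if it takes over 72 s, if anything falls off the work surface, if the arm or the gripper's body presses on something with over 40 N, if the wrist force passes 120 N, or if a joint passes its speed limit or range.

ROBOT

A 7-joint arm with a two-finger parallel gripper is mounted at the origin on a cart in front of the work surface, level with it; the furniture and walls round the work are solid. World frame = base frame: x ahead of the robot, y to its left, z up, the work surface at z = 0. Lengths are in m, angles in degrees, forces in N, time in s.
With the tool pointing down it reaches from about 0.425 to 0.875 m from the base axis. Payload 4.7 kg.
Tool frame: the origin (TCP) lies between the finger pads; the fingertips stand 8 mm ahead of it and the grasp point (between the pads) lies 11 mm behind it; x points along the fingers, z is the direction in which the jaws open and shut, and the axes are right-handed (so a half turn about x gives the same grasp; the last joint's range is limited). The gripper opens to 87 mm and grips with 3 to 60 N. Pads are 19 mm wide; open, the fingers measure 117 mm over their backs; the gripper's body (75 mm by 190 mm) begins 51 mm behind the grasp point.
Start: joints at [-72.359, 18.392, -4.016, 83.108, 1.295, 78.541, -3.26], TCP at [0.188, 0.622, 0.231] pointing down, gripper open.
Joint ranges: [-163.93, 163.93], [-17.29, 119.83], [-79.2, 71.16], [3.27, 140.29], [-89.18, 269.18], [5.43, 117.66], [-154.24, 154.24]. Speed limits (degrees/s): [147.25, 147.25, 180, 180, 180, 180, 180].

INTERFACE

Orientations are given as [roll, pitch, yaw] about the fixed x, y, z axes, in that order (R = Rz(yaw) Ry(pitch) Rx(roll)).
In Python, from cell import telemetry, vision, sign_off gives the robot as it stands. The module is installed in compiled form; this text tells all that it offers.
- The arm moves only by the tool drive_tool, never from a script. Its arguments are lists of equal length, an entry for each row: "offset": the shift along the tool's x, y, z in m, a list of three; "angular": the turn, a rotation vector about the tool's x, y, z in rad, a list of three. A call has 1 to 10 rows; each row is the pose to reach, as a shift and turn from the pose measured when the call began, along the tool's axes at that moment; what a row does not reach only later rows make up. A row lasts 1/8 s, in which the tool goes at most 62.5 mm and 10.7 degrees, less where a joint would pass 70% of its speed; a pose out of reach is approached as far as the arm can. A call with a gripper value outside its range is refused whole. "fingers" is the closure, from -1 (fully open) to 1 (shut), set as the call begins (left out, the last holds). The fingers move at their own pace and stop on an object; "squeeze" is the grip in N (left out, the last holds). Time passes only in rows, so rows that repeat a pose let the fingers close. It gives the time, the measured TCP pose, the force and the opening at its end, in the units of the state.
- telemetry.get_obs(): the state, without advancing time (a new reading comes with each control period).
- vision.read_camera(name): name is "scene" or "top" or "wrist"; returns a dict with "pixels" (384x512x3 uint8, red, green, blue), "intrinsics" (3x3 intrinsics, pixels), "world_from_camera" (4x4, takes a point from camera to world coordinates); the wrist camera has in their place "T_tool_cam" (4x4, takes a point from camera to tool coordinates, whose origin is the TCP and whose axes are the tool frame's). Camera axes: x right, y up, looking along -z (the intrinsics and any distortion apply to the point x, -y, -z); pixel columns grow to the right and rows downward; lengths in m; the calibration is good to about 2 mm. A picture is of the moment at which its call begins: read the wrist's pose just before it. There is no depth.
- sign_off(): hands the job in, once; it reports no verdict.
The state is a dict: "time_s": time; "qpos": joint angles; "joint_velocities": joint speeds; "effort": joint torques, N m; "tool_pos": TCP position; "tool_rot": TCP orientation; "force": force on the tool from outside, world axes, zero at the start; "wrist_torque": the same for the moment, N m; "grip_width": finger opening in m.
Only numpy, scipy, OpenCV 4.12 (cv2) and the standard library are available. Lean on these libraries where they do the work, as an engineer would, in place of code of your own. Each camera call takes 0.05 s, during which the arm holds its last target.

## Working session

There is one attempt and no reset: what is moved stays moved. The work goes in short steps, Python scripts to look and compute and a tool call to move; the robot and the scene stay as the last step left them, time stands still between calls to the robot, and variables do not carry over. Pictures are saved under pics/ and viewed, and the job is handed in when it is done.

Besides the shell and the picture viewer there is one more tool, called after ">>>" by a JSON object that holds its "op" and its "data", one argument or row to a line. drive_tool: Moves the arm, as the interface text tells. Its arguments: {"type":"object","properties":{"offset":{"type":"array"},"angular":{"type":"array"},"fingers":{"type":"number"},"squeeze":{"type":"number"}},"required":["offset","angular"]}

```bash
mkdir -p pics
cat > h.py <<'E'
from cell import telemetry, vision
import numpy as np, cv2
def snap(n,f):
    o=telemetry.get_obs()
    c=vision.read_camera(n)
    cv2.imwrite(f'pics/{f}.png',cv2.cvtColor(c['pixels'],cv2.COLOR_RGB2BGR))
    np.savez(f'pics/{f}.npz',pos=o['tool_pos'],rot=o['tool_rot'],**{k:np.array(v) for k,v in c.items()})
    return c
def load(f): return dict(np.load(f'pics/{f}.npz'))
def W(c):
    if 'world_from_camera' in c: return c['world_from_camera']
    from scipy.spatial.transform import Rotation as R
    T=np.eye(4);T[:3,:3]=R.from_euler('xyz',c['rot'],degrees=True).as_matrix();T[:3,3]=c['pos']
    return T@c['T_tool_cam']
def ray(c,u,v,z):
    K=c['intrinsics'];T=W(c)
    d=np.linalg.inv(K)@[u,v,1]; d=T[:3,:3]@(d*[1,-1,-1]); o=T[:3,3]
    return o+d*(z-o[2])/d[2]
def proj(c,p):
    T=np.linalg.inv(W(c)); q=(T@[*p,1])[:3]*[1,-1,-1]; q=c['intrinsics']@q; return q[:2]/q[2]
E
python3 - <<'E'
from h import *
for n in ['scene','top','wrist']:
    c=snap(n,n+'0'); print(n,{k:np.round(v,3).tolist() for k,v in c.items() if k!='pixels'})
print(telemetry.get_obs())
E
```

```text
scene {'intrinsics': [[482.304, 0.0, 258.805], [0.0, 482.304, 195.754], [0.0, 0.0, 1.0]], 'world_from_camera': [[0.758, 0.455, -0.468, -0.058], [-0.652, 0.541, -0.531, -0.73], [0.011, 0.707, 0.707, 1.031], [0.0, 0.0, 0.0, 1.0]]}
top {'intrinsics': [[465.244, 0.0, 254.774], [0.0, 465.244, 195.765], [0.0, 0.0, 1.0]], 'world_from_camera': [[0.014, 0.986, -0.168, 0.34], [-1.0, 0.016, 0.013, -0.016], [0.015, 0.168, 0.986, 1.478], [0.0, 0.0, 0.0, 1.0]]}
wrist {'intrinsics': [[296.025, 0.0, 253.412], [0.0, 296.025, 189.345], [0.0, 0.0, 1.0]], 'T_tool_cam': [[-0.0, 0.273, -0.962, -0.155], [-0.001, 0.962, 0.273, 0.074], [1.0, 0.001, -0.0, -0.0], [0.0, 0.0, 0.0, 1.0]]}
{'time_s': 0.15, 'qpos': array([-72.35791598,  18.43040563,  -4.01428249,  83.1584758 ,
         1.2954101 ,  78.54060552,  -3.25941243]), 'joint_velocities': array([ 0.00274152, -0.15078153,  0.03124623, -0.28308583,  0.0595986 ,
        0.01573912, -0.0084213 ]), 'effort': array([-1.17936679e-04, -4.91798222e+01, -4.04710164e-01, -3.12875032e+01,
       -6.39856956e-02,  4.05833311e-02,  1.13668170e-04]), 'tool_pos': array([0.1881858 , 0.62174259, 0.22970333]), 'tool_rot': array([-176.05472782,   89.91554599, -102.88794238]), 'force': array([0.1363223 , 0.19565794, 0.18468226]), 'wrist_torque': array([-0.00405512,  0.01191428, -0.01896063]), 'grip_width': 0.08747843702331971}
```

View pics/scene0.png

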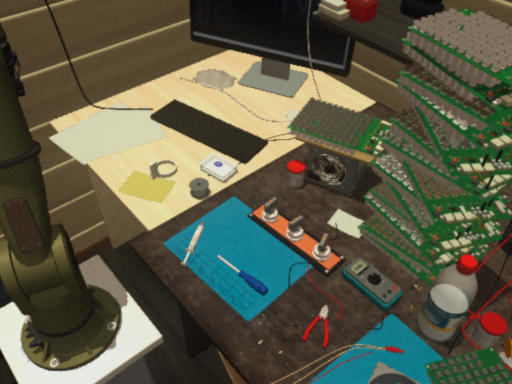

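View pics/top0.png

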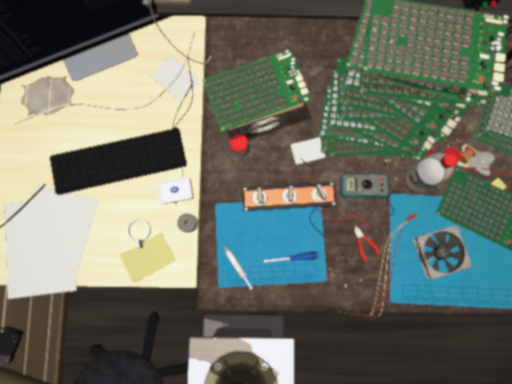

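View pics/wrist0.png

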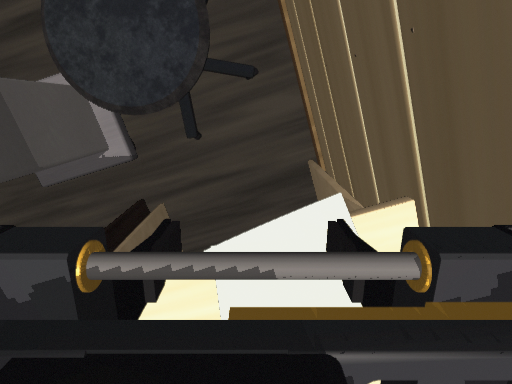

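The scene and top views show the strip at top pixel (290,195) with its knobs, and the collar at (139,230). The reel, tin, multimeter, cutters, screwdriver and syringe are all visible. Next I zoom in and measure.

Run:
```python
from h import *
a=cv2.imread('pics/top0.png');b=cv2.imread('pics/scene0.png')
def crop(im,x0,y0,x1,y1,s,f): cv2.imwrite(f,cv2.resize(im[y0:y1,x0:x1],None,fx=s,fy=s,interpolation=cv2.INTER_CUBIC))
crop(a,235,175,345,215,7,'pics/ts.png');crop(a,110,205,210,265,7,'pics/tc.png')
crop(b,240,190,350,275,7,'pics/ss.png');crop(b,135,145,225,205,8,'pics/sc.png')
c=load('top0')
for n,u,v,z in [('k1',261,195,.0),('k2',290,195,.0),('collar',139,230,.01),('flag',141,242,.06),('spool',187,222,.034),('tin',238,143,.068)]:
    print(n,ray(c,u,v,z).round(4))
```

```text
k1 [ 0.5946 -0.0558  0.    ]
k2 [ 0.5962 -0.1494  0.    ]
collar [0.4748 0.3273 0.01  ]
flag [0.4339 0.3076 0.06  ]
spool [0.4998 0.1743 0.034 ]
tin [0.747 0.02  0.068]
```

View pics/ts.png

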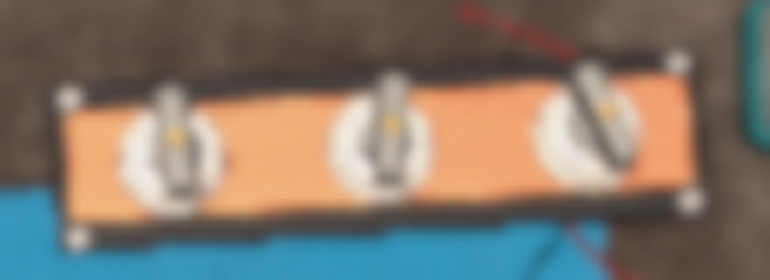

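View pics/ss.png

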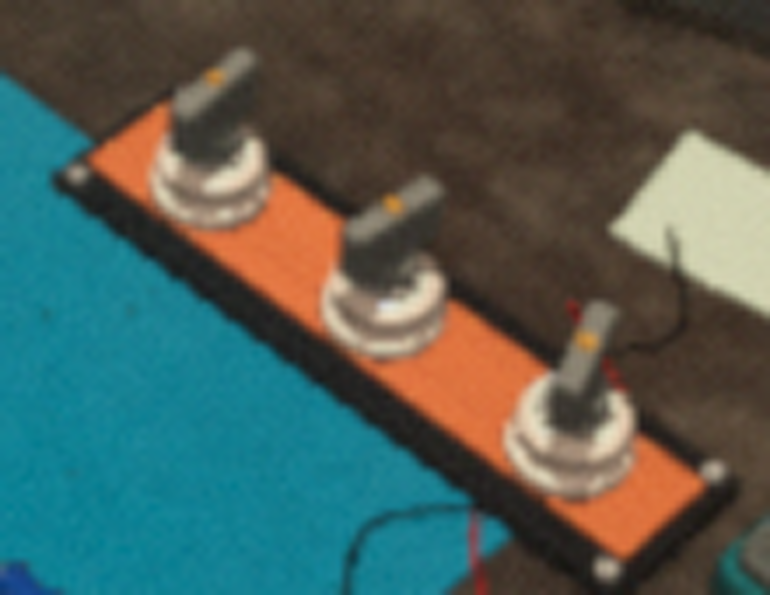

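View pics/tc.png

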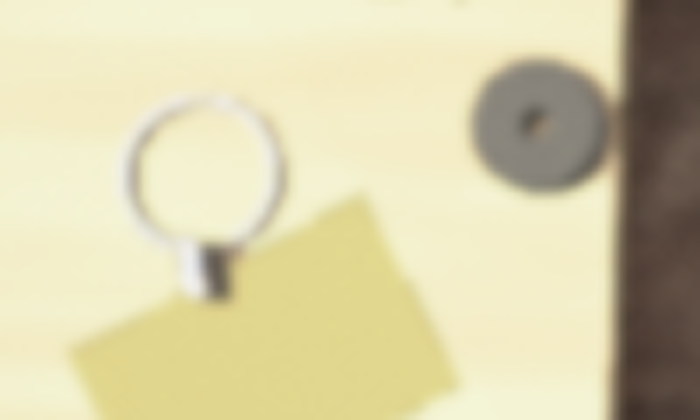

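View pics/sc.png

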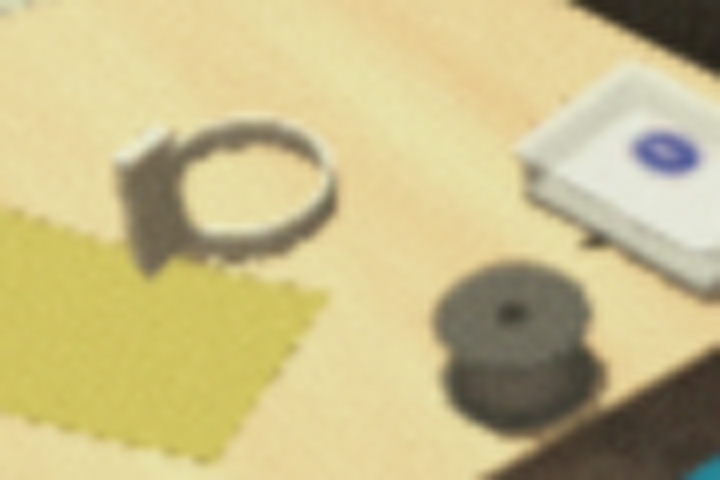

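```bash
cat >> h.py <<'E'
from scipy.spatial.transform import Rotation as R
def tri(obs):
    A=np.zeros((3,3));b=np.zeros(3);L=[]
    for c,u,v in obs:
        o=W(c)[:3,3];d=ray(c,u,v,0)-o;d/=np.linalg.norm(d);P=np.eye(3)-d[:,None]*d;A+=P;b+=P@o;L.append((o,P))
    x=np.linalg.solve(A,b);return x,[np.linalg.norm(P@(x-o)) for o,P in L]
def yaw(Rm): z=Rm[:,2]; return np.degrees(np.arctan2(z[1],z[0]))
def plan(pos,jaw,quiet=0):
    """tool pointing down, jaw dir (tool z) at angle jaw deg in world xy (mod 180 nearest)"""
    o=telemetry.get_obs();R0=R.from_euler('xyz',o['tool_rot'],degrees=True).as_matrix()
    y0=yaw(R0); jaw=y0+(jaw-y0+90)%180-90
    a=np.radians(jaw);z=np.array([np.cos(a),np.sin(a),0]);x=np.array([0,0,-1.]);Rt=np.c_[x,np.cross(z,x),z]
    print('now',np.round(o['tool_pos'],4),'jaw',round(y0,2),'q7',o['qpos'][6].round(1),'t',o['time_s'],'F',o['force'].round(2),'M',o['wrist_torque'].round(3),'w',round(o['grip_width'],4))
    print('offset',(R0.T@(np.array(pos)-o['tool_pos'])).round(4).tolist(),'angular',R.from_matrix(R0.T@Rt).as_rotvec().round(4).tolist(),'->jaw',round(jaw,1))
E
python3 - <<'E'
from h import *
t=load('top0');s=load('scene0')
f=lambda x0,y0,k,u,v:((u+.5)/k-.5+x0,(v+.5)/k-.5+y0)
for a,b in [((176,136),(215,76)),((393,124),(393,204)),((607,112),(587,342))]:
    print(tri([(t,*f(235,175,7,*a)),(s,*f(240,190,7,*b))]), ray(t,*f(235,175,7,*a),.077))
print('flagtop',tri([(t,*f(110,205,7,188,270)),(s,*f(135,145,8,145,147))]))
plan([.52,-.13,.26],90)
E
```

```text
(array([ 0.58390653, -0.04975496,  0.08001248]), [np.float64(3.5884590166494075e-05), np.float64(3.588459016622902e-05)]) [ 0.58440199 -0.04980674  0.077     ]
(array([ 0.5907238 , -0.14435835,  0.07965654]), [np.float64(0.00011744778307603121), np.float64(0.00011744778307605082)]) [ 0.59129858 -0.14467038  0.077     ]
(array([ 0.59838984, -0.23866258,  0.07796262]), [np.float64(0.00045162021871061794), np.float64(0.00045162021871050816)]) [ 0.5981964  -0.23853528  0.077     ]
flagtop (array([0.43169033, 0.32200767, 0.05402993]), [np.float64(0.0012206492922460825), np.float64(0.0012206492922459706)])
now [0.1882 0.6217 0.2297] jaw 73.17 q7 -3.3 t 0.15 F [0.14 0.2  0.18] M [-0.004  0.012 -0.019] w 0.0875
offset [-0.0293, -0.5353, -0.6235] angular [-0.2938, -0.0015, -0.0001] ->jaw 90.0
```

Run:
```python
from h import *
plan([.64,-.14,.20],86)
```

```text
now [0.1882 0.6217 0.2297] jaw 73.17 q7 -3.3 t 0.15 F [0.14 0.2  0.18] M [-0.004  0.012 -0.019] w 0.0875
offset [0.0306, -0.653, -0.5982] angular [-0.224, -0.0015, -0.0001] ->jaw 86.0
```

>>> {"op": "drive_tool", "data": {
  "offset": [
    [0, -0.05, -0.045],
    [0, -0.1, -0.09],
    [0, -0.15, -0.135],
    [0, -0.2, -0.18],
    [0, -0.25, -0.225],
    [0, -0.3, -0.27],
    [0, -0.35, -0.315],
    [0, -0.4, -0.36],
    [0, -0.45, -0.405],
    [0, -0.5, -0.45]
  ],
  "angular": [
    [0, 0, 0],
    [0, 0, 0],
    [0, 0, 0],
    [-0.05, 0, 0],
    [-0.1, 0, 0],
    [-0.15, 0, 0],
    [-0.2, 0, 0],
    [-0.224, 0, 0],
    [-0.224, 0, 0],
    [-0.224, 0, 0]
  ]
}}

```text
time_s: 1.4
tool_pos: [0.5122, 0.0856, 0.2304]
tool_rot: [-174.6, 89.9, -88.5]
force: [0.6, 1.0, 0.2]
grip_width: 0.0872
```

Run:
```python
from h import *
plan([.64,-.14,.20],86)
```

```text
now [0.5122 0.0856 0.2304] jaw 86.02 q7 74.5 t 1.4 F [0.61 1.   0.15] M [-0.035 -0.073 -0.056] w 0.0872
offset [0.0306, -0.1431, -0.2161] angular [0.0004, -0.0009, 0.0001] ->jaw 86.0
```

>>> {"op": "drive_tool", "data": {
  "offset": [
    [0, -0.03, -0.045],
    [0.01, -0.06, -0.09],
    [0.02, -0.09, -0.135],
    [0.03, -0.12, -0.18],
    [0.03, -0.143, -0.216],
    [0.03, -0.143, -0.216],
    [0.03, -0.143, -0.216]
  ],
  "angular": [
    [0, 0, 0],
    [0, 0, 0],
    [0, 0, 0],
    [0, 0, 0],
    [0, 0, 0],
    [0, 0, 0],
    [0, 0, 0]
  ],
  "fingers": -0.1
}}

```text
time_s: 2.28
tool_pos: [0.6396, -0.1391, 0.2001]
tool_rot: [96.1, 89.9, -177.9]
force: [0.3, 0.9, -0.1]
grip_width: 0.0483
```

Run:
```python
from h import *
snap('wrist','w1')
plan([.64,-.14,.20],86)
im=cv2.imread('pics/w1.png');cv2.imwrite('pics/w1b.png',cv2.resize(im[40:260,80:430],None,fx=2.2,fy=2.2,interpolation=2))
```

```text
now [ 0.6397 -0.1383  0.2004] jaw 86.11 q7 105.4 t 2.325 F [ 0.31  0.73 -0.44] M [ 0.037 -0.027  0.028] w 0.048
offset [0.0004, -0.0004, -0.0017] angular [0.002, 0.0004, -0.0005] ->jaw 86.0
```

View pics/w1b.png

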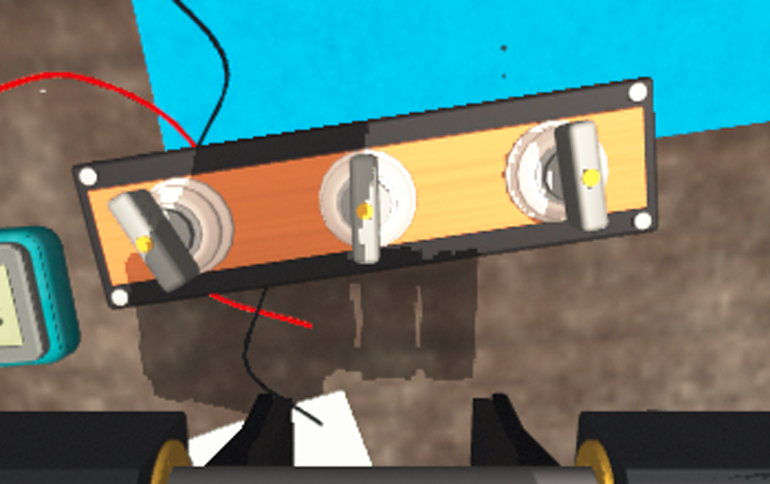

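The view shows three clear bar tops. In crop pixels their dots are at (591,177), (364,211) and (144,243). I'll segment the bar tops for axis angles.

Run:
```python
from h import *
c=load('w1'); f=lambda u,v:((u+.5)/2.2-.5+80,(v+.5)/2.2-.5+40)
for n,dot,q in [('K1',(591,177),[(568,124),(592,121),(607,225),(583,230)]),('K2',(364,211),[(354,154),(378,155),(377,262),(354,262)]),('K3',(144,243),[(110,200),(133,190),(197,275),(172,290)])]:
    P=np.array([ray(c,*f(*p),.077)[:2] for p in q]);a=(P[0]+P[1])/2;b=(P[2]+P[3])/2;d=b-a
    print(n,'dot',ray(c,*f(*dot),.077)[:2].round(4),'ctr',P.mean(0).round(4),'len',np.linalg.norm(d).round(4),'ang',np.degrees(np.arctan2(d[1],d[0])).round(1),
     [np.degrees(np.arctan2(*(P[j]-P[i])[::-1])).round(1) for i,j in((0,3),(1,2))])
```

```text
K1 dot [ 0.5849 -0.0484] ctr [ 0.5844 -0.0498] len 0.0437 ang 9.1 [np.float64(8.7), np.float64(9.4)]
K2 dot [ 0.5923 -0.1438] ctr [ 0.5917 -0.1431] len 0.0448 ang -4.7 [np.float64(-4.7), np.float64(-4.7)]
K3 dot [ 0.5992 -0.2389] ctr [ 0.598  -0.2346] len 0.0441 ang 28.0 [np.float64(26.4), np.float64(29.6)]
```

Run:
```python
from h import *
plan([.5915,-.1440,.10],83.5)
plan([.5915,-.1440,.060],83.5)
```

```text
now [ 0.6397 -0.1383  0.2004] jaw 86.11 q7 105.4 t 2.325 F [ 0.31  0.73 -0.44] M [ 0.037 -0.027  0.028] w 0.048
offset [0.1004, 0.0477, -0.009] angular [0.0456, 0.0004, -0.0005] ->jaw 83.5
now [ 0.6397 -0.1383  0.2004] jaw 86.11 q7 105.4 t 2.325 F [ 0.31  0.73 -0.44] M [ 0.037 -0.027  0.028] w 0.048
offset [0.1404, 0.0477, -0.0091] angular [0.0456, 0.0004, -0.0005] ->jaw 83.5
```

>>> {"op": "drive_tool", "data": {
  "offset": [
    [0.02, 0.03, -0.005],
    [0.06, 0.0477, -0.009],
    [0.1, 0.0477, -0.009],
    [0.13, 0.0477, -0.009],
    [0.1404, 0.0477, -0.009],
    [0.1404, 0.0477, -0.009],
    [0.1404, 0.0477, -0.009]
  ],
  "angular": [
    [0.02, 0, 0],
    [0.0456, 0, 0],
    [0.0456, 0, 0],
    [0.0456, 0, 0],
    [0.0456, 0, 0],
    [0.0456, 0, 0],
    [0.0456, 0, 0]
  ]
}}

```text
time_s: 3.2
tool_pos: [0.5926, -0.1439, 0.0616]
tool_rot: [-76.5, 89.9, 7.0]
force: [0.2, -0.2, -0.2]
grip_width: 0.0477
```

Run:
```python
from h import *
snap('wrist','w2')
plan([.5915,-.1440,.060],83.5)
im=cv2.imread('pics/w2.png');cv2.imwrite('pics/w2b.png',cv2.resize(im[80:330,80:430],None,fx=2.2,fy=2.2,interpolation=2))
```

```text
now [ 0.5926 -0.144   0.0616] jaw 83.52 q7 106.4 t 3.25 F [ 0.64 -0.07 -0.22] M [0.026 0.029 0.026] w 0.048
offset [0.0016, 0.0011, -0.0001] angular [0.0003, 0.0005, 0.0022] ->jaw 83.5
```

View pics/w2b.png

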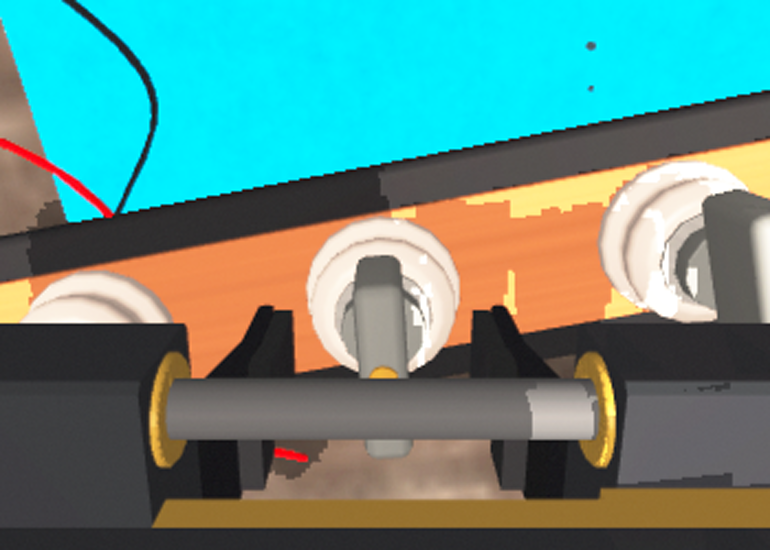

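The bar of the middle knob sits centred between the fingers at crop pixel (380,360). Closing gently.

>>> {"op": "drive_tool", "data": {
  "offset": [
    [0, 0, 0],
    [0, 0, 0],
    [0, 0, 0],
    [0, 0, 0],
    [0, 0, 0],
    [0, 0, 0]
  ],
  "angular": [
    [0, 0, 0],
    [0, 0, 0],
    [0, 0, 0],
    [0, 0, 0],
    [0, 0, 0],
    [0, 0, 0]
  ],
  "fingers": 1,
  "squeeze": 20
}}

```text
time_s: 4.0
tool_pos: [0.5927, -0.1437, 0.0615]
tool_rot: [-71.1, 89.9, 12.4]
force: [0.7, 0.8, 0.4]
grip_width: 0.012
```

Run:
```python
from h import *
plan([.5915,-.1440,.060],83.5)
```

```text
now [ 0.5927 -0.1437  0.0615] jaw 83.53 q7 106.4 t 4.0 F [0.73 0.83 0.41] M [0.237 0.019 0.073] w 0.012
offset [0.0015, 0.0011, -0.0004] angular [0.0006, 0.0007, 0.0021] ->jaw 83.5
```

>>> {"op": "drive_tool", "data": {
  "offset": [
    [0, 0, 0],
    [0, 0, 0],
    [0, 0, 0],
    [0, 0, 0]
  ],
  "angular": [
    [0.05, 0, 0],
    [0.1, 0, 0],
    [0.1, 0, 0],
    [0.1, 0, 0]
  ]
}}

```text
time_s: 4.5
tool_pos: [0.5926, -0.1438, 0.0615]
tool_rot: [-68.6, 89.9, 9.2]
force: [0.2, 0.2, 0.9]
grip_width: 0.012
```

Run:
```python
from h import *
plan([.5915,-.1440,.060],83.5)
```

```text
now [ 0.5926 -0.1438  0.0615] jaw 77.87 q7 101.2 t 4.5 F [0.22 0.16 0.94] M [ 0.    -0.046  0.264] w 0.012
offset [0.0015, 0.0011, -0.0005] angular [-0.0983, 0.0007, 0.002] ->jaw 83.5
```

K2 built up torque straight away (0.26 Nm within about 0.1 rad), so it is tight. I'm winding back and releasing it, then going to K3.

>>> {"op": "drive_tool", "data": {
  "offset": [
    [0, 0, 0],
    [0, 0, 0],
    [0, 0, 0]
  ],
  "angular": [
    [-0.05, 0, 0],
    [-0.095, 0, 0],
    [-0.095, 0, 0]
  ]
}}

```text
time_s: 4.88
tool_pos: [0.5926, -0.1437, 0.0615]
tool_rot: [-66.8, 89.9, 16.5]
force: [0.7, 1.2, 0.4]
grip_width: 0.0118
```

>>> {"op": "drive_tool", "data": {
  "offset": [
    [0, 0, 0],
    [0, 0, 0],
    [-0.03, 0, 0],
    [-0.08, 0, 0],
    [-0.11, 0, 0],
    [-0.11, 0, 0]
  ],
  "angular": [
    [0, 0, 0],
    [0, 0, 0],
    [0, 0, 0],
    [0, 0, 0],
    [0, 0, 0],
    [0, 0, 0]
  ],
  "fingers": -0.1
}}

```text
time_s: 5.62
tool_pos: [0.5941, -0.1446, 0.1745]
tool_rot: [-82.7, 89.6, 0.5]
force: [-0.0, 0.6, 0.1]
grip_width: 0.0476
```

Run:
```python
from h import *
plan([.645,-.21,.17],100)
```

```text
now [ 0.5941 -0.1446  0.1745] jaw 83.26 q7 103.0 t 5.625 F [-0.02  0.64  0.12] M [-0.048  0.026  0.04 ] w 0.0476
offset [0.0049, -0.0582, -0.059] angular [-0.2921, -0.0001, 0.0078] ->jaw 100.0
```

>>> {"op": "drive_tool", "data": {
  "offset": [
    [0, -0.03, -0.03],
    [0.005, -0.058, -0.059],
    [0.005, -0.058, -0.059],
    [0.005, -0.058, -0.059]
  ],
  "angular": [
    [-0.15, 0, 0],
    [-0.29, 0, 0],
    [-0.29, 0, 0.008],
    [-0.29, 0, 0.008]
  ]
}}

```text
time_s: 6.12
tool_pos: [0.6441, -0.2092, 0.1684]
tool_rot: [63.8, 89.8, 163.7]
force: [-0.7, 0.9, 0.6]
grip_width: 0.0476
```

Run:
```python
from h import *
snap('wrist','w3')
im=cv2.imread('pics/w3.png');cv2.imwrite('pics/w3b.png',cv2.resize(im[0:260,80:430],None,fx=2.2,fy=2.2,interpolation=2))
```

```text
(no output)
```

View pics/w3b.png

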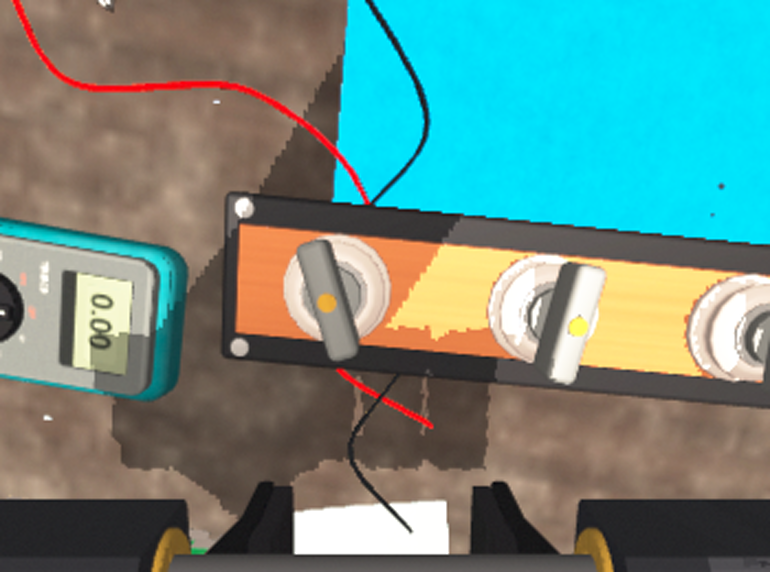

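Run:
```python
from h import *
c=load('w3'); f=lambda u,v:((u+.5)/2.2-.5+80,(v+.5)/2.2-.5)
for n,dot,q in [('K3',(326,303),[(299,245),(326,239),(357,352),(330,359)]),('K2',(579,327),[(582,266),(605,268),(576,382),(552,380)])]:
    P=np.array([ray(c,*f(*p),.077)[:2] for p in q]);a=(P[0]+P[1])/2;b=(P[2]+P[3])/2;d=b-a
    print(n,'dot',ray(c,*f(*dot),.077)[:2].round(4),'ctr',P.mean(0).round(4),'len',np.linalg.norm(d).round(4),'ang',np.degrees(np.arctan2(d[1],d[0])).round(1),
     [np.degrees(np.arctan2(*(P[j]-P[i])[::-1])).round(1) for i,j in((0,3),(1,2))])
plan([.5983,-.2383,.061],115)
```

```text
K3 dot [ 0.5997 -0.2387] ctr [ 0.5985 -0.238 ] len 0.0434 ang 24.0 [np.float64(23.6), np.float64(24.4)]
K2 dot [ 0.5923 -0.1429] ctr [ 0.5918 -0.1433] len 0.0438 ang -0.3 [np.float64(-0.8), np.float64(0.2)]
now [ 0.6443 -0.2087  0.1689] jaw 99.87 q7 125.9 t 6.175 F [-0.84  0.39  0.41] M [0.05  0.012 0.   ] w 0.048
offset [0.1079, 0.0502, -0.0214] angular [-0.264, 0.0016, -0.0016] ->jaw 115.0
```

Run:
```python
from h import *
im=cv2.imread('pics/w3.png')
a=cv2.resize(im[100:185,205:260],None,fx=7,fy=7,interpolation=2);b=cv2.resize(im[100:185,310:365],None,fx=7,fy=7,interpolation=2)
cv2.imwrite('pics/w3c.png',np.hstack([a,b]))
```

```text
(no output)
```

View pics/w3c.png

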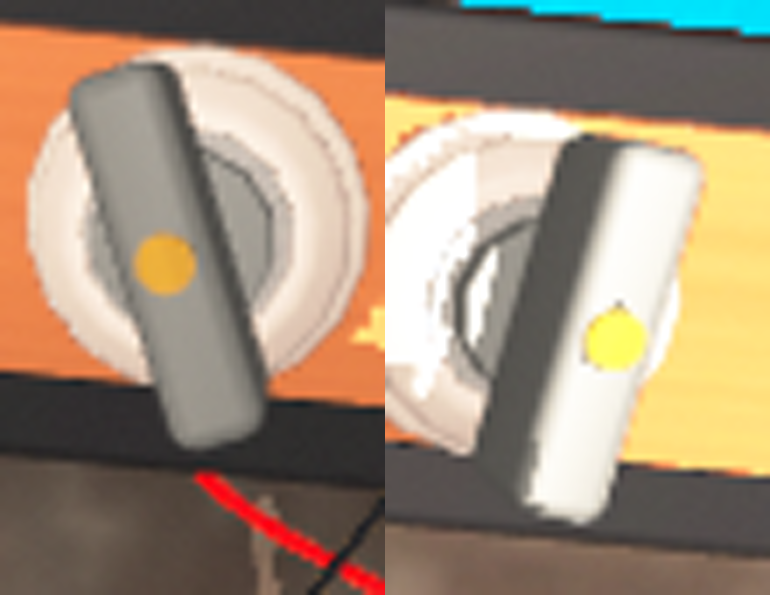

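Run:
```python
from h import *
c=load('w3')
def ang(u0,L,z=.077):
    P=[ray(c,(u+.5)/7-.5+u0,(v+.5)/7-.5+100,z)[:2] for u,v in L];d=P[1]-P[0];return np.degrees(np.arctan2(d[1],d[0])).round(1)
print(ang(205,[(75,105),(170,430)]),ang(205,[(180,90),(265,395)],.077),ang(310,[(612-385,150),(522-385,490)]),ang(310,[(700-385,180),(607-385,500)]))
```

```text
24.7 24.7 -1.0 -1.8
```

Run:
```python
from h import *
im=cv2.imread('pics/w1.png')
f=lambda x,y:cv2.resize(im[y:y+75,x:x+55],None,fx=7,fy=7,interpolation=2)[:, :256] if 0 else cv2.resize(im[y:y+75,x:x+38],None,fx=7,fy=7,interpolation=2)
cv2.imwrite('pics/w1c.png',np.hstack([f(325,85),f(227,95),f(128,110)]))
```

```text
(no output)
```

View pics/w1c.png

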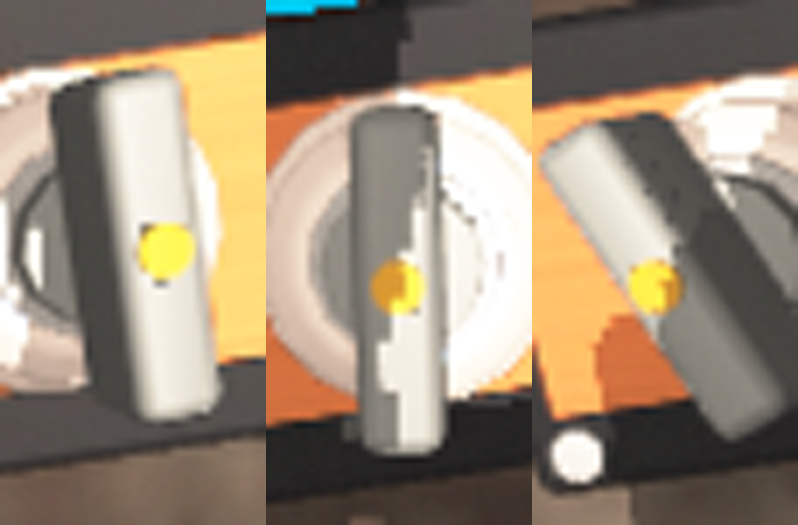

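Run:
```python
from h import *
c=load('w1')
def ang(u0,v0,L,z=.077):
    P=[ray(c,(u+.5)/7-.5+u0,(v+.5)/7-.5+v0,z)[:2] for u,v in L];d=P[1]-P[0];return np.degrees(np.arctan2(d[1],d[0])).round(1)
print('K1',ang(325,85,[(100,90),(137,405)]),ang(325,85,[(175,80),(217,395)]))
print('K2',ang(227,95,[(352-266,120),(365-266,435)]),ang(227,95,[(437-266,115),(443-266,435)]))
print('K3',ang(128,110,[(545-532,165),(715-532,425)]),ang(128,110,[(607-532,130),(780-532,390)]))
```

```text
K1 7.4 8.9
K2 -2.3 -3.0
K3 24.8 25.8
```

Run:
```python
from h import *
plan([.5985,-.2386,.060],113.5)
```

```text
now [ 0.6443 -0.2087  0.1689] jaw 99.87 q7 125.9 t 6.175 F [-0.84  0.39  0.41] M [0.05  0.012 0.   ] w 0.048
offset [0.1089, 0.05, -0.0217] angular [-0.2378, 0.0016, -0.0016] ->jaw 113.5
```

>>> {"op": "drive_tool", "data": {
  "offset": [
    [0.01, 0.025, -0.011],
    [0.03, 0.05, -0.022],
    [0.06, 0.05, -0.022],
    [0.09, 0.05, -0.022],
    [0.109, 0.05, -0.022],
    [0.109, 0.05, -0.022],
    [0.109, 0.05, -0.022]
  ],
  "angular": [
    [-0.12, 0, 0],
    [-0.238, 0, 0],
    [-0.238, 0, 0],
    [-0.238, 0, 0],
    [-0.238, 0, 0],
    [-0.238, 0, 0],
    [-0.238, 0, 0]
  ]
}}

```text
time_s: 7.05
tool_pos: [0.5994, -0.2389, 0.0611]
tool_rot: [10.5, 90.0, 124.0]
force: [-0.8, 0.1, 1.0]
grip_width: 0.048
```

Run:
```python
from h import *
plan([.5985,-.2386,.060],113.5)
```

```text
now [ 0.5994 -0.2389  0.0611] jaw 113.53 q7 144.4 t 7.05 F [-0.75  0.06  1.03] M [0.007 0.021 0.046] w 0.048
offset [0.0011, 0.0007, 0.0006] angular [0.0005, 0.0006, -0.0001] ->jaw 113.5
```

>>> {"op": "drive_tool", "data": {
  "offset": [
    [0, 0, 0],
    [0, 0, 0],
    [0, 0, 0],
    [0, 0, 0],
    [0, 0, 0],
    [0, 0, 0]
  ],
  "angular": [
    [0, 0, 0],
    [0, 0, 0],
    [0, 0, 0],
    [0, 0, 0],
    [0, 0, 0],
    [0, 0, 0]
  ],
  "fingers": 1,
  "squeeze": 20
}}

```text
time_s: 7.8
tool_pos: [0.5992, -0.2381, 0.0612]
tool_rot: [7.3, 89.9, 120.9]
force: [-1.0, 2.8, 2.6]
grip_width: 0.0122
```

Run:
```python
from h import *
plan([.5985,-.2386,.060],113.5)
```

```text
now [ 0.5992 -0.2381  0.0612] jaw 113.56 q7 144.4 t 7.8 F [-1.    2.84  2.61] M [0.594 0.431 0.064] w 0.0122
offset [0.0012, 0.0009, -0.0001] angular [0.001, 0.0019, -0.0002] ->jaw 113.5
```

>>> {"op": "drive_tool", "data": {
  "offset": [
    [0, 0, 0],
    [0, 0, 0],
    [0, 0, 0],
    [0, 0, 0]
  ],
  "angular": [
    [0.05, 0, 0],
    [0.1, 0, 0],
    [0.1, 0, 0],
    [0.1, 0, 0]
  ]
}}

```text
time_s: 8.3
tool_pos: [0.5992, -0.2381, 0.0612]
tool_rot: [16.7, 89.9, 124.5]
force: [-1.5, 1.0, 1.8]
grip_width: 0.0118
```

Run:
```python
from h import *
plan([.5985,-.2386,.060],113.5)
```

```text
now [ 0.5992 -0.2381  0.0612] jaw 107.89 q7 139.1 t 8.3 F [-1.54  1.03  1.81] M [0.316 0.257 0.214] w 0.0118
offset [0.0012, 0.0008, -0.0003] angular [-0.0979, 0.0018, -0.0005] ->jaw 113.5
```

>>> {"op": "drive_tool", "data": {
  "offset": [
    [0, 0, 0],
    [0, 0, 0],
    [0, 0, 0]
  ],
  "angular": [
    [0.04, 0, 0],
    [0.04, 0, 0],
    [0.04, 0, 0]
  ]
}}

```text
time_s: 8.68
tool_pos: [0.5992, -0.2381, 0.0612]
tool_rot: [21.1, 89.9, 126.8]
force: [-0.7, 1.4, 2.0]
grip_width: 0.0117
```

Run:
```python
from h import *
for i in range(1): plan([.5985,-.2386,.060],113.5)
```

```text
now [ 0.5992 -0.2381  0.0612] jaw 105.61 q7 137.1 t 8.675 F [-0.74  1.36  2.05] M [0.271 0.248 0.169] w 0.0117
offset [0.0012, 0.0008, -0.0003] angular [-0.1377, 0.0018, -0.0005] ->jaw 113.5
```

>>> {"op": "drive_tool", "data": {
  "offset": [
    [0, 0, 0]
  ],
  "angular": [
    [0, 0, 0]
  ]
}}

```text
time_s: 8.8
tool_pos: [0.5992, -0.2381, 0.0612]
tool_rot: [20.6, 89.9, 126.2]
force: [-1.1, 0.8, 1.8]
grip_width: 0.0122
```

Run:
```python
from h import *
for i in range(8):
    o=telemetry.get_obs();print(o['time_s'],o['wrist_torque'].round(3),o['force'].round(2)); vision.read_camera('wrist')
```

```text
8.8 [0.253 0.263 0.241] [-1.15  0.79  1.82]
8.85 [0.275 0.222 0.224] [-1.52  1.06  2.  ]
8.9 [0.3   0.276 0.212] [-1.08  0.25  1.07]
8.95 [0.28  0.23  0.185] [-0.53  1.53  0.68]
9.0 [0.25  0.21  0.236] [-1.    0.87  1.5 ]
9.05 [0.292 0.255 0.156] [-1.13  1.34  2.24]
9.1 [0.283 0.253 0.198] [-0.14  0.93  1.06]
9.15 [0.337 0.272 0.225] [-0.57  1.4   1.96]
```

K3 held a steady 0.21 Nm mean against about 0.05 before the turn, so it is tight too. I'm unwinding and releasing it, then checking K1.

>>> {"op": "drive_tool", "data": {
  "offset": [
    [0, 0, 0],
    [0, 0, 0],
    [0, 0, 0],
    [0, 0, 0]
  ],
  "angular": [
    [-0.05, 0, 0],
    [-0.1, 0, 0],
    [-0.135, 0, 0],
    [-0.135, 0, 0]
  ]
}}

```text
time_s: 9.7
tool_pos: [0.5992, -0.2381, 0.0612]
tool_rot: [9.0, 89.9, 122.3]
force: [-1.2, 1.4, 1.8]
grip_width: 0.0115
```

>>> {"op": "drive_tool", "data": {
  "offset": [
    [0, 0, 0],
    [0, 0, 0],
    [-0.03, 0, 0],
    [-0.08, 0, 0],
    [-0.11, 0, 0],
    [-0.11, 0, 0]
  ],
  "angular": [
    [0, 0, 0],
    [0, 0, 0],
    [0, 0, 0],
    [0, 0, 0],
    [0, 0, 0],
    [0, 0, 0]
  ],
  "fingers": -0.1
}}

```text
time_s: 10.45
tool_pos: [0.601, -0.2395, 0.1743]
tool_rot: [-116.0, 89.7, -2.7]
force: [0.8, -0.4, -1.1]
grip_width: 0.0475
```

Run:
```python
from h import *
plan([.5850,-.0490,.17],96)
```

```text
now [ 0.601  -0.2395  0.1743] jaw 113.28 q7 141.7 t 10.45 F [ 0.78 -0.4  -1.13] M [0.006 0.041 0.012] w 0.0475
offset [0.0042, -0.0606, 0.1814] angular [0.3016, -0.0014, 0.0046] ->jaw 96.0
```

>>> {"op": "drive_tool", "data": {
  "offset": [
    [0, -0.02, 0.05],
    [0, -0.04, 0.1],
    [0, -0.055, 0.15],
    [0.004, -0.0606, 0.181],
    [0.004, -0.0606, 0.181],
    [0.004, -0.0606, 0.181]
  ],
  "angular": [
    [0.1, 0, 0],
    [0.2, 0, 0],
    [0.3, 0, 0],
    [0.3, 0, 0.005],
    [0.3, 0, 0.005],
    [0.3, 0, 0.005]
  ]
}}

```text
time_s: 11.2
tool_pos: [0.5848, -0.0505, 0.1695]
tool_rot: [154.5, 89.8, -109.5]
force: [0.8, -0.9, 0.5]
grip_width: 0.0478
```

Run:
```python
from h import *
snap('wrist','w4')
im=cv2.imread('pics/w4.png');cv2.imwrite('pics/w4b.png',cv2.resize(im[80:330,80:430],None,fx=2.2,fy=2.2,interpolation=2))
plan([.5850,-.0490,.060],96)
```

```text
now [ 0.585  -0.0512  0.1698] jaw 95.96 q7 104.6 t 11.25 F [-1.02 -0.13 -0.43] M [ 0.01   0.028 -0.031] w 0.0479
offset [0.1098, -0.0003, 0.0025] angular [-0.0006, -0.0026, -0.0008] ->jaw 96.0
```

View pics/w4b.png

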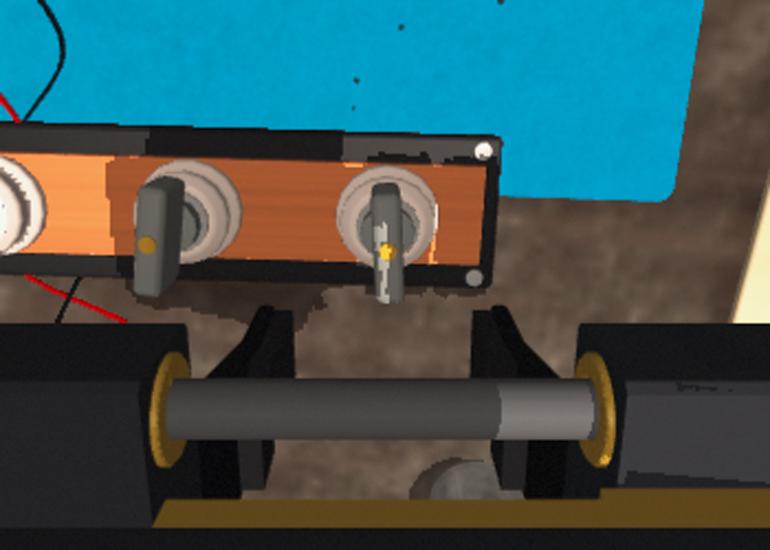

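The K1 bar is between the finger lines (dot at crop 387,252) and aligned. I'm descending and closing.

>>> {"op": "drive_tool", "data": {
  "offset": [
    [0.03, 0, 0.0025],
    [0.07, 0, 0.0025],
    [0.1, 0, 0.0025],
    [0.11, 0, 0.0025],
    [0.11, 0, 0.0025],
    [0.11, 0, 0.0025]
  ],
  "angular": [
    [0, 0, 0],
    [0, 0, 0],
    [0, 0, 0],
    [0, 0, 0],
    [0, 0, 0],
    [0, 0, 0]
  ]
}}

```text
time_s: 12.0
tool_pos: [0.5859, -0.0496, 0.0612]
tool_rot: [-150.1, 89.8, -54.2]
force: [-0.2, 0.7, -0.2]
grip_width: 0.0482
```

>>> {"op": "drive_tool", "data": {
  "offset": [
    [0, 0, 0],
    [0, 0, 0],
    [0, 0, 0],
    [0, 0, 0],
    [0, 0, 0],
    [0, 0, 0]
  ],
  "angular": [
    [0, 0, 0],
    [0, 0, 0],
    [0, 0, 0],
    [0, 0, 0],
    [0, 0, 0],
    [0, 0, 0]
  ],
  "fingers": 1,
  "squeeze": 20
}}

```text
time_s: 12.75
tool_pos: [0.5859, -0.0487, 0.0613]
tool_rot: [-138.4, 89.9, -42.4]
force: [-0.3, 2.6, 2.0]
grip_width: 0.012
```

>>> {"op": "drive_tool", "data": {
  "offset": [
    [0, 0, 0],
    [0, 0, 0],
    [0, 0, 0],
    [0, 0, 0]
  ],
  "angular": [
    [0.05, 0, 0],
    [0.1, 0, 0],
    [0.1, 0, 0],
    [0.1, 0, 0]
  ]
}}

```text
time_s: 13.25
tool_pos: [0.5859, -0.0488, 0.0613]
tool_rot: [-135.1, 89.8, -44.8]
force: [0.1, 0.0, 0.8]
grip_width: 0.0121
```

```bash
cat >> h.py <<'E'
def mz(n=6):
    L=[]
    for i in range(n):
        o=telemetry.get_obs();L.append(o['wrist_torque']); vision.read_camera('wrist')
    print('M mean',np.mean(L,0).round(3))
E
python3 - <<'E'
from h import *
plan([.5850,-.0490,.060],96);mz()
E
```

```text
now [ 0.5859 -0.0488  0.0613] jaw 90.28 q7 102.1 t 13.25 F [0.06 0.01 0.79] M [0.149 0.068 0.066] w 0.0121
offset [0.0013, 0.0009, -0.0002] angular [-0.0999, -0.002, 0.0018] ->jaw 96.0
M mean [0.208 0.069 0.059]
```

K1 runs at 0.06 Nm, so it is the loose one. I'm turning it on.

>>> {"op": "drive_tool", "data": {
  "offset": [
    [0, 0, 0],
    [0, 0, 0],
    [0, 0, 0],
    [0, 0, 0],
    [0, 0, 0]
  ],
  "angular": [
    [0.1, 0, 0],
    [0.2, 0, 0],
    [0.3, 0, 0],
    [0.35, 0, 0],
    [0.35, 0, 0]
  ],
  "squeeze": 30
}}

```text
time_s: 14.18
tool_pos: [0.5858, -0.0493, 0.0613]
tool_rot: [-126.0, 89.8, -55.8]
force: [-0.4, -0.9, 0.7]
grip_width: 0.0118
```

Run:
```python
from h import *
plan([.5850,-.0490,.060],96);mz()
```

```text
now [ 0.5858 -0.0493  0.0613] jaw 70.21 q7 83.4 t 14.175 F [-0.43 -0.87  0.7 ] M [-0.19   0.14   0.059] w 0.0118
offset [0.0013, 0.0009, 0.0001] angular [-0.4502, -0.0024, 0.0021] ->jaw 96.0
M mean [-0.235  0.157  0.05 ]
```

>>> {"op": "drive_tool", "data": {
  "offset": [
    [0, 0, 0],
    [0, 0, 0],
    [0, 0, 0]
  ],
  "angular": [
    [0.1, 0, 0],
    [0.1, 0, 0],
    [0.1, 0, 0]
  ]
}}

```text
time_s: 14.85
tool_pos: [0.5857, -0.0495, 0.0613]
tool_rot: [-120.7, 89.8, -56.2]
force: [-1.0, -0.9, 1.1]
grip_width: 0.0117
```

Run:
```python
from h import *
plan([.5850,-.0490,.060],96);mz()
```

```text
now [ 0.5857 -0.0495  0.0613] jaw 64.55 q7 78.2 t 14.85 F [-1.03 -0.91  1.15] M [-0.349  0.195  0.014] w 0.0117
offset [0.0013, 0.0009, 0.0001] angular [-0.5489, -0.0023, 0.0022] ->jaw 96.0
M mean [-0.351  0.229  0.038]
```

>>> {"op": "drive_tool", "data": {
  "offset": [
    [0, 0, 0],
    [0, 0, 0]
  ],
  "angular": [
    [0.1, 0, 0],
    [0.1, 0, 0]
  ]
}}

```text
time_s: 15.4
tool_pos: [0.5856, -0.0496, 0.0613]
tool_rot: [-119.7, 89.8, -60.9]
force: [-1.3, -2.2, 1.9]
grip_width: 0.0116
```

Run:
```python
from h import *
plan([.5850,-.0490,.060],96);mz()
```

```text
now [ 0.5856 -0.0496  0.0613] jaw 58.8 q7 72.9 t 15.4 F [-1.34 -2.18  1.86] M [-0.414  0.324 -0.003] w 0.0116
offset [0.0013, 0.0009, 0.0002] angular [-0.6492, -0.0024, 0.0021] ->jaw 96.0
M mean [-0.458  0.329  0.039]
```

>>> {"op": "drive_tool", "data": {
  "offset": [
    [0, 0, 0],
    [0, 0, 0]
  ],
  "angular": [
    [0.1, 0, 0],
    [0.1, 0, 0]
  ]
}}

```text
time_s: 15.95
tool_pos: [0.5856, -0.0498, 0.0613]
tool_rot: [-117.6, 89.8, -64.4]
force: [-0.5, -2.2, 1.5]
grip_width: 0.0115
```

Run:
```python
from h import *
plan([.5850,-.0490,.060],96);mz()
```

```text
now [ 0.5856 -0.0498  0.0613] jaw 53.13 q7 67.6 t 15.95 F [-0.54 -2.17  1.45] M [-0.453  0.405  0.133] w 0.0115
offset [0.0013, 0.0009, 0.0003] angular [-0.7483, -0.0025, 0.0021] ->jaw 96.0
M mean [-0.533  0.424  0.09 ]
```

>>> {"op": "drive_tool", "data": {
  "offset": [
    [0, 0, 0],
    [0, 0, 0]
  ],
  "angular": [
    [0.05, 0, 0],
    [0.05, 0, 0]
  ]
}}

```text
time_s: 16.5
tool_pos: [0.5855, -0.0498, 0.0613]
tool_rot: [-115.5, 89.8, -65.2]
force: [-1.3, -1.5, 2.4]
grip_width: 0.0115
```

Run:
```python
from h import *
plan([.5850,-.0490,.060],96);mz(8)
```

```text
now [ 0.5855 -0.0498  0.0613] jaw 50.28 q7 65.0 t 16.5 F [-1.27 -1.47  2.36] M [-0.579  0.475  0.157] w 0.0115
offset [0.0013, 0.0009, 0.0003] angular [-0.7979, -0.0024, 0.0021] ->jaw 96.0
M mean [-0.583  0.484  0.181]
```

>>> {"op": "drive_tool", "data": {
  "offset": [
    [0, 0, 0],
    [0, 0, 0],
    [0, 0, 0]
  ],
  "angular": [
    [0.05, 0, 0],
    [0.05, 0, 0],
    [0.05, 0, 0]
  ]
}}

```text
time_s: 17.27
tool_pos: [0.5855, -0.0499, 0.0613]
tool_rot: [-113.7, 89.8, -66.3]
force: [-1.4, -2.9, 2.3]
grip_width: 0.0119
```

Run:
```python
from h import *
plan([.5850,-.0490,.060],96);mz(8)
```

```text
now [ 0.5855 -0.0499  0.0613] jaw 47.42 q7 62.3 t 17.275 F [-1.39 -2.86  2.35] M [-0.614  0.54   0.304] w 0.0119
offset [0.0013, 0.001, 0.0003] angular [-0.8478, -0.0024, 0.0022] ->jaw 96.0
M mean [-0.629  0.555  0.24 ]
```

>>> {"op": "drive_tool", "data": {
  "offset": [
    [0, 0, 0],
    [0, 0, 0],
    [0, 0, 0],
    [0, 0, 0]
  ],
  "angular": [
    [0.025, 0, 0],
    [0.025, 0, 0],
    [0.025, 0, 0],
    [0.025, 0, 0]
  ]
}}

```text
time_s: 18.18
tool_pos: [0.5855, -0.0499, 0.0613]
tool_rot: [-113.0, 89.8, -67.0]
force: [-3.1, -2.3, 2.6]
grip_width: 0.0119
```

Run:
```python
from h import *
plan([.5850,-.0490,.060],96);mz(8)
```

```text
now [ 0.5855 -0.0499  0.0613] jaw 45.94 q7 61.0 t 18.175 F [-3.11 -2.28  2.65] M [-0.638  0.613  0.304] w 0.0119
offset [0.0013, 0.001, 0.0003] angular [-0.8737, -0.0023, 0.0021] ->jaw 96.0
M mean [-0.638  0.631  0.258]
```

>>> {"op": "drive_tool", "data": {
  "offset": [
    [0, 0, 0],
    [0, 0, 0],
    [0, 0, 0]
  ],
  "angular": [
    [-0.06, 0, 0],
    [-0.13, 0, 0],
    [-0.13, 0, 0]
  ]
}}

```text
time_s: 18.95
tool_pos: [0.5856, -0.0497, 0.0613]
tool_rot: [-110.7, 89.8, -57.4]
force: [-1.1, -1.6, 2.1]
grip_width: 0.0117
```

>>> {"op": "drive_tool", "data": {
  "offset": [
    [0, 0, 0],
    [0, 0, 0],
    [-0.03, 0, 0],
    [-0.08, 0, 0],
    [-0.13, 0, 0],
    [-0.15, 0, 0],
    [-0.15, 0, 0]
  ],
  "angular": [
    [0, 0, 0],
    [0, 0, 0],
    [0, 0, 0],
    [0, 0, 0],
    [0, 0, 0],
    [0, 0, 0],
    [0, 0, 0]
  ],
  "fingers": -0.1
}}

```text
time_s: 19.82
tool_pos: [0.5862, -0.0489, 0.2123]
tool_rot: [-72.0, 89.7, -18.7]
force: [-0.2, 0.2, -0.9]
grip_width: 0.0478
```

Run:
```python
from h import *
snap('wrist','w5');snap('top','t5')
im=cv2.imread('pics/w5.png');cv2.imwrite('pics/w5b.png',cv2.resize(im[0:250,80:430],None,fx=2.2,fy=2.2,interpolation=2))
plan([.50,.31,.20],90)
```

```text
now [ 0.5846 -0.0488  0.2096] jaw 53.34 q7 62.9 t 19.925 F [-0.54  0.2  -1.2 ] M [-0.047  0.014 -0.062] w 0.0478
offset [0.0089, 0.2821, 0.2374] angular [-0.6398, -0.0024, -0.0001] ->jaw 90.0
```

View pics/w5b.png

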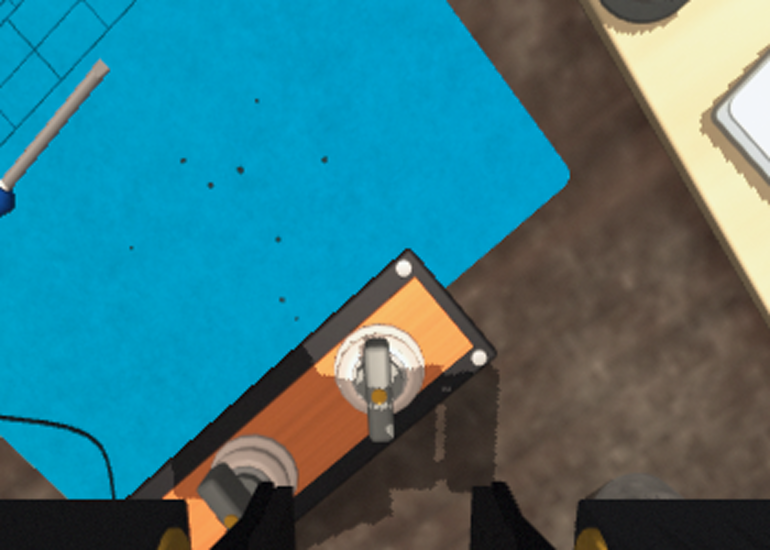

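K1 is now turned about 44°, the bar at crop pixel (379,390). Next is the collar.

>>> {"op": "drive_tool", "data": {
  "offset": [
    [0, 0.03, 0.04],
    [0, 0.06, 0.08],
    [0, 0.09, 0.12],
    [0, 0.12, 0.16],
    [0, 0.16, 0.2],
    [0, 0.2, 0.24],
    [0, 0.24, 0.26],
    [0, 0.264, 0.265],
    [0, 0.264, 0.265],
    [0, 0.264, 0.265]
  ],
  "angular": [
    [-0.08, 0, 0],
    [-0.16, 0, 0],
    [-0.24, 0, 0],
    [-0.32, 0, 0],
    [-0.4, 0, 0],
    [-0.48, 0, 0],
    [-0.56, 0, 0],
    [-0.64, 0, 0],
    [-0.64, 0, 0],
    [-0.64, 0, 0]
  ]
}}

```text
time_s: 21.18
tool_pos: [0.5322, 0.3185, 0.2086]
tool_rot: [174.8, 89.8, -95.5]
force: [0.2, -0.7, 0.2]
grip_width: 0.048
```

Run:
```python
from h import *
snap('wrist','w6')
im=cv2.imread('pics/w6.png');cv2.imwrite('pics/w6b.png',cv2.resize(im[0:250,80:430],None,fx=2.2,fy=2.2,interpolation=2))
plan([.50,.31,.20],90)
```

```text
now [0.5325 0.3184 0.2089] jaw 89.74 q7 61.6 t 21.225 F [-0.61 -0.32 -0.18] M [ 0.012  0.007 -0.056] w 0.048
offset [0.0089, 0.0324, -0.0085] angular [-0.0045, -0.0032, -0.0] ->jaw 90.0
```

View pics/w6b.png

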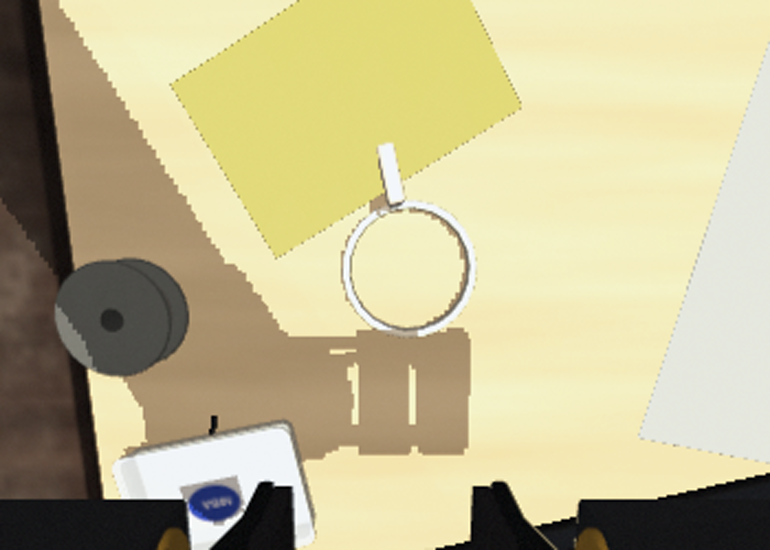

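Run:
```python
from h import *
c=load('w6'); f=lambda u,v:((u+.5)/2.2-.5+80,(v+.5)/2.2-.5)
q=[(378,145),(393,143),(404,204),(388,208)]
P=np.array([ray(c,*f(*p),.062)[:2] for p in q]);a=(P[0]+P[1])/2;b=(P[2]+P[3])/2;d=a-b
print(P.round(4).tolist(),'ctr',P.mean(0),'len',np.linalg.norm(d),'ang',np.degrees(np.arctan2(d[1],d[0])))
r=ray(c,*f(408.5,267.5),.012)[:2];e=P.mean(0)-r
print('ring',r,'flag-ring',np.linalg.norm(e),np.degrees(np.arctan2(e[1],e[0])))
for t in (0,):
    plan([*(P.mean(0)),.048],np.degrees(np.arctan2(d[1],d[0]))+90)
```

```text
[[0.422, 0.3163], [0.4212, 0.3228], [0.4462, 0.3276], [0.4479, 0.3205]] ctr [0.43434138 0.32180031] len 0.025838049434291622 ang -169.85620604238363
ring [0.47610554 0.33154832] flag-ring 0.042886694170701546 -166.862014240786
now [0.5325 0.3184 0.2089] jaw 89.74 q7 61.6 t 21.225 F [-0.61 -0.32 -0.18] M [ 0.012  0.007 -0.056] w 0.048
offset [0.1609, 0.0981, 0.0035] angular [-0.1816, -0.0032, -0.0003] ->jaw 100.1
```

Run:
```python
from h import *
plan([.433,.322,.040],101)
```

```text
now [0.5325 0.3184 0.2089] jaw 89.74 q7 61.6 t 21.225 F [-0.61 -0.32 -0.18] M [ 0.012  0.007 -0.056] w 0.048
offset [0.1689, 0.0995, 0.0037] angular [-0.1965, -0.0032, -0.0004] ->jaw 101.0
```

>>> {"op": "drive_tool", "data": {
  "offset": [
    [0, 0.05, 0.002],
    [0.02, 0.0995, 0.0037],
    [0.07, 0.0995, 0.0037],
    [0.11, 0.0995, 0.0037],
    [0.15, 0.0995, 0.0037],
    [0.169, 0.0995, 0.0037],
    [0.169, 0.0995, 0.0037],
    [0.169, 0.0995, 0.0037]
  ],
  "angular": [
    [-0.1, 0, 0],
    [-0.1965, 0, 0],
    [-0.1965, 0, 0],
    [-0.1965, 0, 0],
    [-0.1965, 0, 0],
    [-0.1965, -0.003, 0],
    [-0.1965, -0.003, 0],
    [-0.1965, -0.003, 0]
  ]
}}

```text
time_s: 22.22
tool_pos: [0.4344, 0.3216, 0.041]
tool_rot: [-71.3, 89.9, 29.6]
force: [0.0, 0.2, -0.1]
grip_width: 0.0479
```

Run:
```python
from h import *
snap('wrist','w7')
im=cv2.imread('pics/w7.png');cv2.imwrite('pics/w7b.png',cv2.resize(im[80:330,80:430],None,fx=2.2,fy=2.2,interpolation=2))
plan([.433,.322,.040],101)
```

```text
now [0.4344 0.322  0.0413] jaw 100.91 q7 67.0 t 22.275 F [ 0.26 -0.57 -0.39] M [ 0.11   0.034 -0.037] w 0.0481
offset [0.0013, 0.0013, 0.0003] angular [-0.0016, 0.0009, 0.0017] ->jaw 101.0
```

View pics/w7b.png

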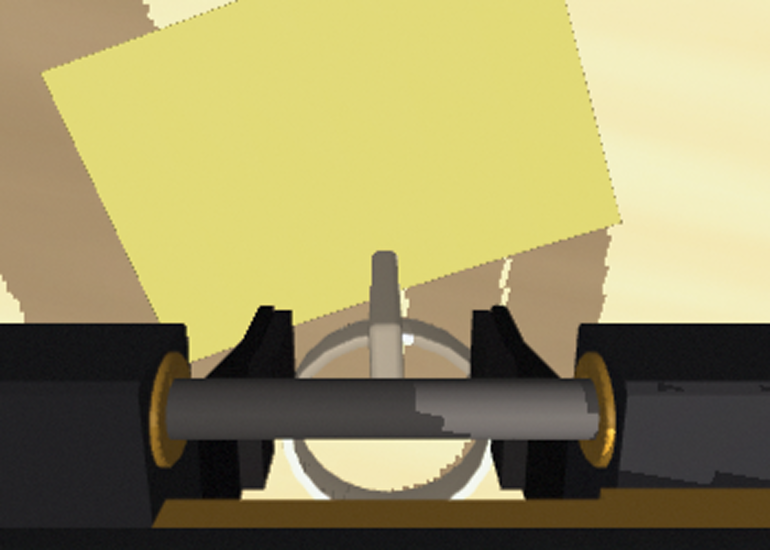

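Run:
```python
from h import *
c=load('w7'); f=lambda u,v:((u+.5)/2.2-.5+80,(v+.5)/2.2-.5+80)
T=np.eye(4)
for n,u,v,z in [('flag outer top',384,253,.062),('flag inner',388,378,.062),('ring top edge',388,318,.014),('ring bottom',388,502,.014),('ringL',281,440,.014),('ringR',492,440,.014)]:
    p=ray(c,*f(u,v),z); print(n,p.round(4), (R.from_euler('xyz',c['rot'],degrees=True).as_matrix().T@(p-c['pos'])).round(4))
```

```text
flag outer top [0.4017 0.3151 0.062 ] [-0.021   0.0333 -0.0001]
flag inner [0.4307 0.3216 0.062 ] [-0.021   0.0036  0.0008]
ring top edge [0.4359 0.3231 0.014 ] [ 0.027  -0.0017  0.0012]
ring bottom [0.4997 0.3355 0.014 ] [ 0.0271 -0.0667  0.0013]
ringL [0.4834 0.2976 0.014 ] [ 0.027  -0.0435 -0.0328]
ringR [0.4707 0.3636 0.014 ] [ 0.0271 -0.0436  0.0344]
```

Run:
```python
from h import *
c=load('w7'); f=lambda u,v:((u+.5)/2.2-.5+80,(v+.5)/2.2-.5+80)
for n,u,v,z in [('top',386,324,.062),('bottom',384,253,.0)]:
    p=ray(c,*f(u,v),z); print(n,p.round(4), (R.from_euler('xyz',c['rot'],degrees=True).as_matrix().T@(p-c['pos'])).round(4))
```

```text
top [0.4178 0.3187 0.062 ] [-0.021   0.0168  0.0003]
bottom [0.4202 0.3189 0.    ] [0.041  0.0145 0.    ]
```

The flag is centred between the fingers. Its outer end lies about 15.5 mm out from the TCP, which puts the ring axis about 43.5 mm inward. Gripping and lifting.

>>> {"op": "drive_tool", "data": {
  "offset": [
    [0, 0, 0],
    [0, 0, 0],
    [0, 0, 0],
    [0, 0, 0],
    [0, 0, 0],
    [0, 0, 0]
  ],
  "angular": [
    [0, 0, 0],
    [0, 0, 0],
    [0, 0, 0],
    [0, 0, 0],
    [0, 0, 0],
    [0, 0, 0]
  ],
  "fingers": 1,
  "squeeze": 30
}}

```text
time_s: 23.02
tool_pos: [0.4343, 0.322, 0.0412]
tool_rot: [-60.3, 89.9, 40.6]
force: [-0.4, -0.8, -0.3]
grip_width: 0.0078
```

>>> {"op": "drive_tool", "data": {
  "offset": [
    [-0.03, 0, 0],
    [-0.07, 0, 0],
    [-0.11, 0, 0],
    [-0.14, 0, 0],
    [-0.14, 0, 0]
  ],
  "angular": [
    [0, 0, 0],
    [0, 0, 0],
    [0, 0, 0],
    [0, 0, 0],
    [0, 0, 0]
  ]
}}

```text
time_s: 23.65
tool_pos: [0.4354, 0.3229, 0.1837]
tool_rot: [-56.2, 89.6, 44.7]
force: [-0.1, 0.2, 0.1]
grip_width: 0.0076
```

Run:
```python
from h import *
snap('wrist','w8');snap('scene','s8')
a=cv2.imread('pics/w8.png');b=cv2.imread('pics/s8.png')
cv2.imwrite('pics/w8b.png',np.hstack([cv2.resize(a[80:330,120:390],None,fx=1.5,fy=1.5),cv2.resize(b[30:155,100:230],None,fx=3,fy=3,interpolation=2)]))
plan([.54,-.055,.18],95)
```

```text
now [0.4337 0.3216 0.1805] jaw 100.92 q7 63.8 t 23.75 F [-0.29  0.48 -0.9 ] M [-0.011  0.077  0.041] w 0.0073
offset [0.0003, -0.033, -0.39] angular [0.1033, 0.0006, 0.0008] ->jaw 95.0
```

View pics/w8b.png

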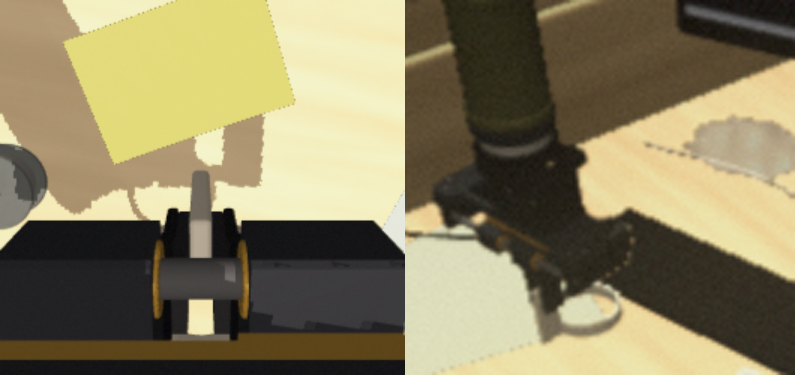

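>>> {"op": "drive_tool", "data": {
  "offset": [
    [0, -0.003, -0.04],
    [0, -0.006, -0.08],
    [0, -0.01, -0.12],
    [0, -0.014, -0.16],
    [0, -0.018, -0.2],
    [0, -0.022, -0.24],
    [0, -0.026, -0.28],
    [0, -0.03, -0.32],
    [0, -0.033, -0.36],
    [0, -0.033, -0.388]
  ],
  "angular": [
    [0, 0, 0],
    [0, 0, 0],
    [0.02, 0, 0],
    [0.04, 0, 0],
    [0.06, 0, 0],
    [0.08, 0, 0],
    [0.1, 0, 0],
    [0.1, 0, 0],
    [0.1, 0, 0],
    [0.1, 0, 0]
  ]
}}

```text
time_s: 25.0
tool_pos: [0.5387, -0.0553, 0.1785]
tool_rot: [100.9, 89.9, -164.0]
force: [-0.1, -0.1, -0.0]
grip_width: 0.0081
```

Run:
```python
from h import *
plan([.5417,-.0531,.15],95)
```

```text
now [ 0.5387 -0.0553  0.1785] jaw 95.08 q7 103.2 t 25.0 F [-0.09 -0.14 -0.03] M [0.03  0.036 0.006] w 0.0081
offset [0.0285, -0.0032, 0.0019] angular [0.0014, -0.0004, -0.0021] ->jaw 95.0
```

>>> {"op": "drive_tool", "data": {
  "offset": [
    [0.02, -0.003, 0.002],
    [0.0285, -0.003, 0.002],
    [0.0285, -0.003, 0.002]
  ],
  "angular": [
    [0, 0, 0],
    [0, 0, 0],
    [0, 0, 0]
  ]
}}

```text
time_s: 25.38
tool_pos: [0.5403, -0.0525, 0.1485]
tool_rot: [96.6, 89.7, -168.3]
force: [0.1, 0.2, -0.6]
grip_width: 0.0077
```

Run:
```python
from h import *
snap('scene','s9');snap('top','t9');snap('wrist','w9')
a=cv2.imread('pics/s9.png');b=cv2.imread('pics/t9.png')
cv2.imwrite('pics/s9b.png',np.hstack([cv2.resize(a[140:240,230:330],None,fx=4,fy=4,interpolation=2),cv2.resize(b[150:250,220:315],None,fx=4,fy=4,interpolation=2)]))
plan([.5417,-.0531,.06],95)
```

```text
now [ 0.5416 -0.0526  0.1503] jaw 95.13 q7 104.2 t 25.525 F [ 0.87 -0.55 -0.32] M [ 0.044 -0.006 -0.001] w 0.0079
offset [0.0903, -0.0002, -0.0005] angular [0.0023, -0.0003, -0.0017] ->jaw 95.0
```

View pics/s9b.png

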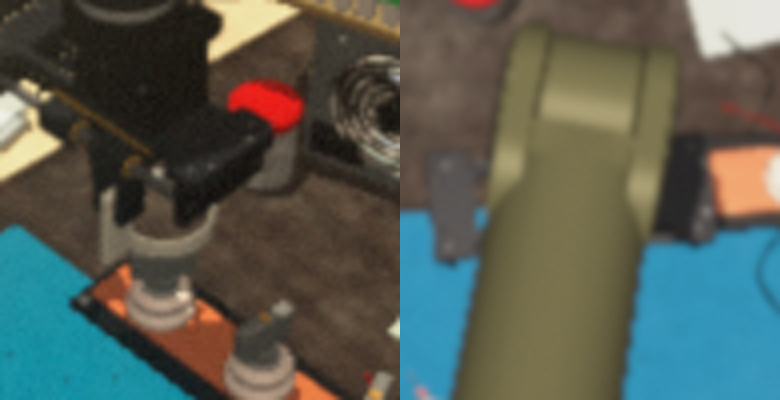

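View pics/w9.png

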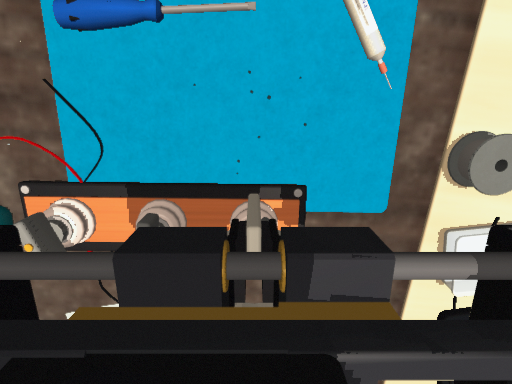

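Run:
```python
from h import *
c=load('s9')
t=np.linspace(0,2*np.pi,181)
for z in (.111,.125):
    P=np.array([proj(c,[.585+.036*np.cos(a),-.0493+.036*np.sin(a),z]) for a in t])
    P=(P-[230,140]+.5)*4-.5
    print(z,P.min(0).round(1),P.max(0).round(1))
```

```text
0.111 [111.7 173.8] [217.5 248.1]
0.125 [111.9 159. ] [218.5 233.3]
```

Run:
```python
from h import *
c=load('s9');a=cv2.imread('pics/s9.png')
im=cv2.resize(a[175:225,245:295],None,fx=12,fy=12,interpolation=2)
t=np.linspace(0,2*np.pi,60)
for z,col in ((.111,(0,255,0)),(.125,(255,0,255))):
  for q in t:
    p=(proj(c,[.585+.036*np.cos(q),-.0493+.036*np.sin(q),z])-[245,175]+.5)*12
    cv2.circle(im,(int(p[0]),int(p[1])),2,col,-1)
cv2.imwrite('pics/s9c.png',im)
```

```text
(no output)
```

View pics/s9c.png

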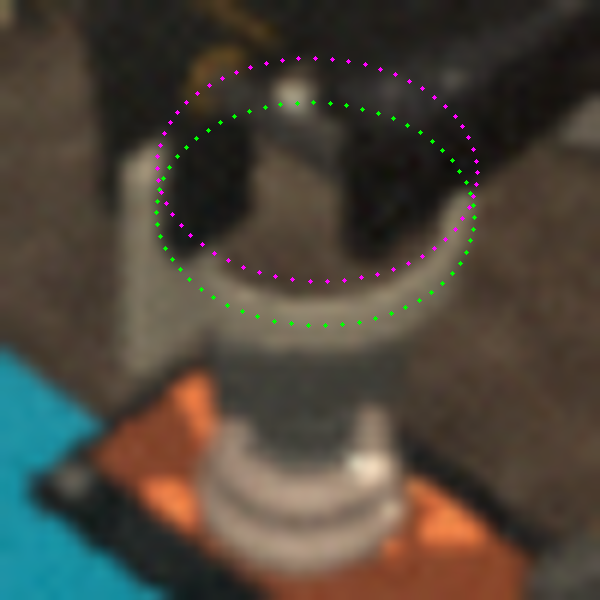

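Run:
```python
from h import *
a=cv2.imread('pics/w7.png');b=cv2.imread('pics/w9.png');d=cv2.imread('pics/w8.png')
f=lambda m:cv2.resize(m[180:280,220:290],None,fx=3.7,fy=5,interpolation=2)
cv2.imwrite('pics/w9c.png',np.hstack([f(a),f(d),f(b)]))
```

```text
(no output)
```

View pics/w9c.png

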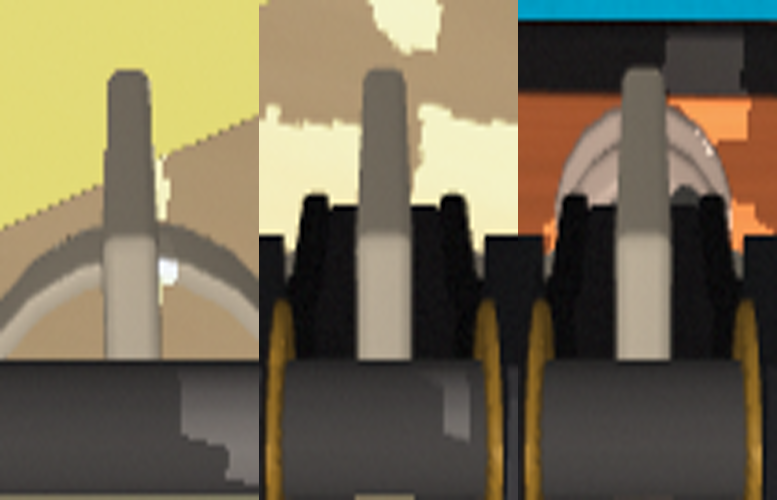

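Run:
```python
from h import *
c=load('s9');a=cv2.imread('pics/s9.png')
im=cv2.resize(a[175:225,245:295],None,fx=12,fy=12,interpolation=2)
t=np.linspace(0,2*np.pi,60)
for z,col,r in ((.111,(0,255,0),.036),(.014,(255,0,0),.025),(.038,(255,0,255),.025)):
  for q in t:
    p=(proj(c,[.585+r*np.cos(q),-.0493+r*np.sin(q),z])-[245,175]+.5)*12
    cv2.circle(im,(int(p[0]),int(p[1])),2,col,-1)
cv2.imwrite('pics/s9d.png',im)
```

```text
(no output)
```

View pics/s9d.png

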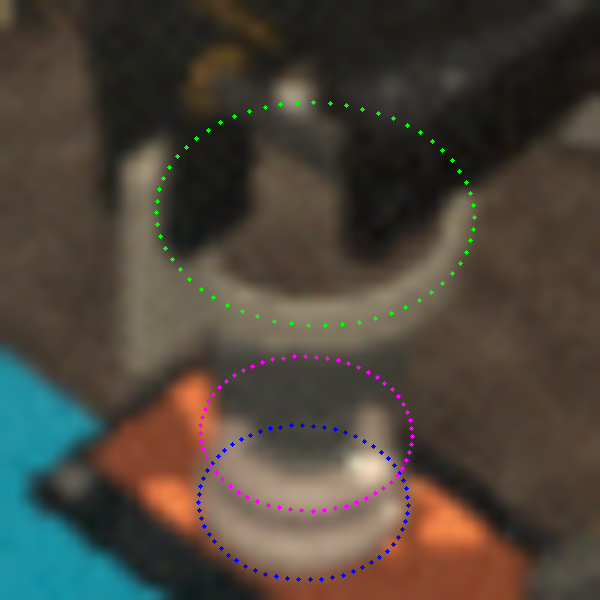

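The collar has not slipped in the grip. The scene overlay agrees within about 2 mm once the arm's settling is allowed for, so I'm lowering.

>>> {"op": "drive_tool", "data": {
  "offset": [
    [0.01, 0, 0],
    [0.025, 0, 0],
    [0.04, 0, 0],
    [0.05, 0, 0],
    [0.05, 0, 0]
  ],
  "angular": [
    [0, 0, 0],
    [0, 0, 0],
    [0, 0, 0],
    [0, 0, 0],
    [0, 0, 0]
  ]
}}

```text
time_s: 26.15
tool_pos: [0.5407, -0.0527, 0.0991]
tool_rot: [99.3, 89.8, -165.5]
force: [0.1, 0.7, -0.5]
grip_width: 0.0075
```

Run:
```python
from h import *
plan([.5416,-.0532,.0575],95)
snap('scene','s10');a=cv2.imread('pics/s10.png');c=load('s10')
im=cv2.resize(a[175:225,245:295],None,fx=12,fy=12,interpolation=2)
z=c
t=np.linspace(0,2*np.pi,60);o=telemetry.get_obs()['tool_pos']
for q in t:
    p=(proj(c,[.585+.036*np.cos(q),-.0493+.036*np.sin(q),o[2]-.0412])-[245,175]+.5)*12
    cv2.circle(im,(int(p[0]),int(p[1])),2,(0,255,0),-1)
cv2.imwrite('pics/s10b.png',im)
```

```text
now [ 0.5407 -0.0527  0.0991] jaw 95.12 q7 106.4 t 26.15 F [ 0.11  0.66 -0.48] M [0.019 0.004 0.014] w 0.0075
offset [0.0416, -0.001, -0.0006] angular [0.0021, -0.0007, -0.004] ->jaw 95.0
```

View pics/s10b.png

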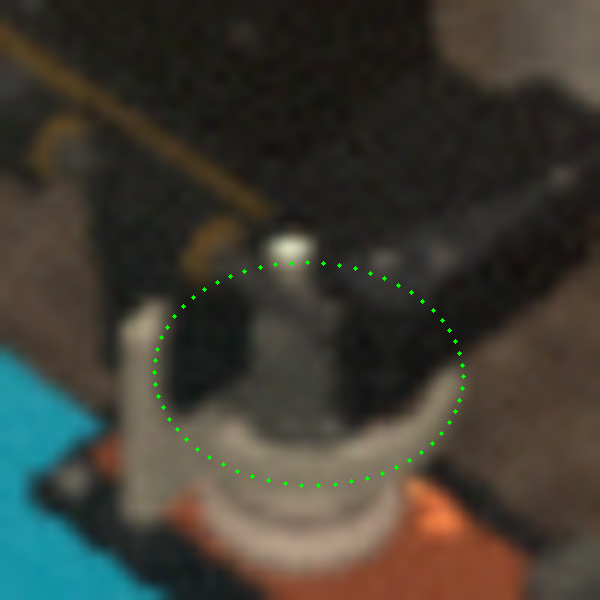

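>>> {"op": "drive_tool", "data": {
  "offset": [
    [0.01, -0.0015, 0],
    [0.02, -0.0015, 0],
    [0.03, -0.0015, 0],
    [0.038, -0.0015, 0],
    [0.042, -0.0015, 0],
    [0.042, -0.0015, 0],
    [0.042, -0.0015, 0]
  ],
  "angular": [
    [0, 0, 0],
    [0, 0, 0],
    [0, 0, 0],
    [0, 0, 0],
    [0, 0, -0.004],
    [0, 0, -0.004],
    [0, 0, -0.004]
  ]
}}

```text
time_s: 27.08
tool_pos: [0.5422, -0.0527, 0.0605]
tool_rot: [14.2, 89.9, 109.3]
force: [-11.0, 1.7, 23.8]
grip_width: 0.0078
```

Run:
```python
from h import *
plan([.5425,-.0532,.055],95)
```

```text
now [ 0.5422 -0.0527  0.0605] jaw 95.11 q7 108.6 t 27.075 F [-11.04   1.73  23.82] M [0.323 2.377 0.067] w 0.0078
offset [0.0055, -0.0003, -0.0005] angular [0.0019, 0.0018, -0.0004] ->jaw 95.0
```

Contact came early: 24 N up and −11 N in x, with the underside at about 19 mm. I'm backing off slightly to look.

>>> {"op": "drive_tool", "data": {
  "offset": [
    [-0.004, 0, 0],
    [-0.004, 0, 0]
  ],
  "angular": [
    [0, 0, 0],
    [0, 0, 0]
  ]
}}

```text
time_s: 27.32
tool_pos: [0.5426, -0.0528, 0.0647]
tool_rot: [-21.5, 89.9, 73.6]
force: [-0.0, 0.0, -0.5]
grip_width: 0.0077
```

Run:
```python
from h import *
plan([.5425,-.0532,.055],95)
snap('scene','s11');snap('wrist','w11');a=cv2.imread('pics/s11.png');b=cv2.imread('pics/w11.png')
im=cv2.resize(a[170:230,245:295],None,fx=9,fy=9,interpolation=2)
cv2.imwrite('pics/s11b.png',im)
cv2.imwrite('pics/w11b.png',cv2.resize(b[150:270,160:360],None,fx=4,fy=4,interpolation=2))
```

```text
now [ 0.5426 -0.0528  0.0647] jaw 95.1 q7 108.4 t 27.325 F [-0.01  0.04 -0.54] M [-0.006 -0.003  0.001] w 0.0077
offset [0.0097, 0.0002, -0.0004] angular [0.0017, 0.0017, 0.0007] ->jaw 95.0
```

View pics/s11b.png

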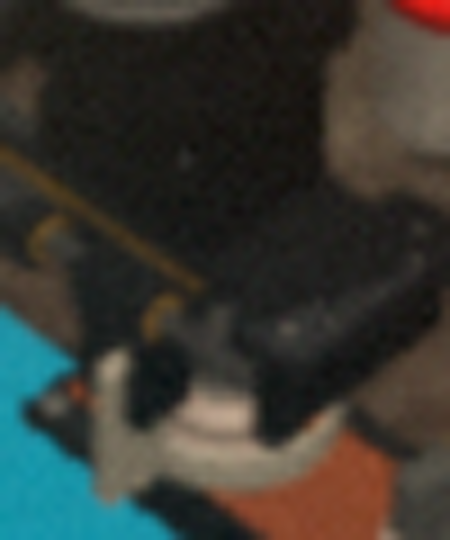

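View pics/w11b.png

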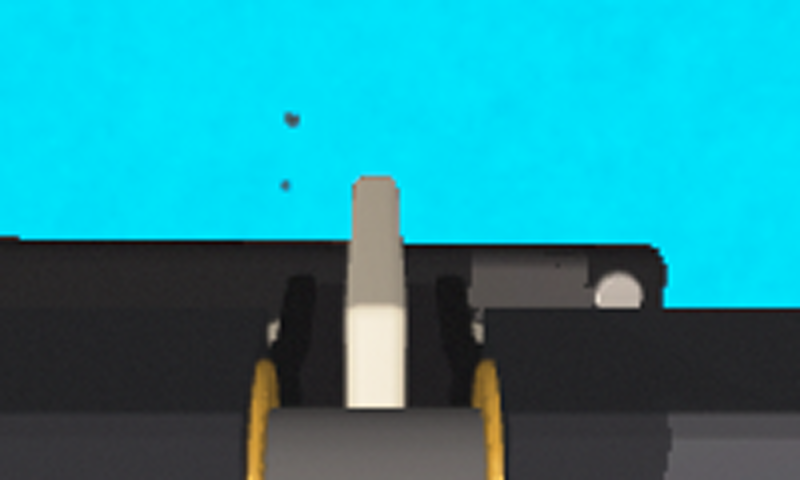

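Run:
```python
from h import *
c=load('s11');a=cv2.imread('pics/s11.png')
im=cv2.resize(a[195:230,250:290],None,fx=15,fy=15,interpolation=2);im2=im.copy()
t=np.linspace(0,2*np.pi,90)
o=np.array([.5426,-.0528]);z0=.0647-.0412
ctr=o+.0435*np.array([np.sin(np.radians(95.1)),-np.cos(np.radians(95.1))]);print(ctr)
for cx,cy,z,r,col in ((*ctr,z0,.036,(0,255,0)),(*ctr,z0+.014,.032,(255,0,255)),(.585,-.0493,.014,.025,(255,0,0)),(.585,-.0493,.038,.025,(255,255,0))):
  for q in t:
    p=(proj(c,[cx+r*np.cos(q),cy+r*np.sin(q),z])-[250,195]+.5)*15
    cv2.circle(im,(int(p[0]),int(p[1])),1,col,-1)
cv2.imwrite('pics/s11c.png',im);cv2.imwrite('pics/s11d.png',im2)
```

```text
[ 0.58592779 -0.0489331 ]
```

View pics/s11c.png

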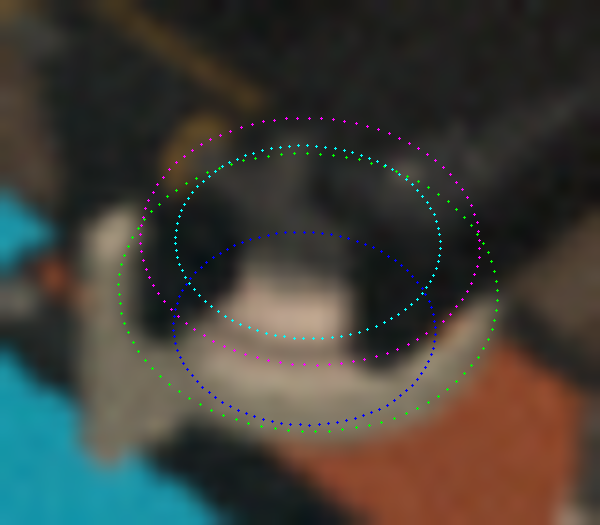

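View pics/s11d.png

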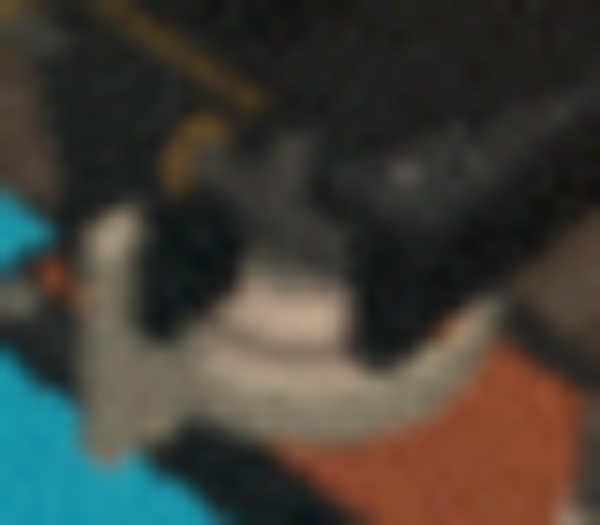

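>>> {"op": "drive_tool", "data": {
  "offset": [
    [0.002, 0, 0],
    [0.002, 0, 0]
  ],
  "angular": [
    [0, 0, 0],
    [0, 0, 0]
  ]
}}

```text
time_s: 27.68
tool_pos: [0.5416, -0.0526, 0.0614]
tool_rot: [50.7, 89.9, 145.8]
force: [0.4, -0.3, -0.7]
grip_width: 0.0078
```

>>> {"op": "drive_tool", "data": {
  "offset": [
    [0.001, 0, 0],
    [0.001, 0, 0]
  ],
  "angular": [
    [0, 0, 0],
    [0, 0, 0]
  ]
}}

```text
time_s: 27.92
tool_pos: [0.5418, -0.0527, 0.0607]
tool_rot: [46.9, 89.9, 142.1]
force: [-1.3, -0.5, 3.9]
grip_width: 0.0077
```

>>> {"op": "drive_tool", "data": {
  "offset": [
    [0.001, 0, 0],
    [0.001, 0, 0]
  ],
  "angular": [
    [0, 0, 0],
    [0, 0, 0]
  ]
}}

```text
time_s: 28.18
tool_pos: [0.5418, -0.0527, 0.0606]
tool_rot: [39.9, 89.8, 135.0]
force: [-3.9, 1.1, 9.0]
grip_width: 0.0077
```

Run:
```python
from h import *
plan([.5425,-.0532,.055],95)
```

```text
now [ 0.5418 -0.0527  0.0606] jaw 95.11 q7 108.6 t 28.175 F [-3.93  1.13  8.98] M [ 0.095  0.844 -0.005] w 0.0077
offset [0.0056, -0.0007, -0.0006] angular [0.002, 0.0023, -0.0019] ->jaw 95.0
```

>>> {"op": "drive_tool", "data": {
  "offset": [
    [-0.003, 0.003, 0],
    [-0.003, 0.003, 0],
    [0.0, 0.003, 0],
    [0.001, 0.003, 0],
    [0.001, 0.003, 0]
  ],
  "angular": [
    [0, 0, 0],
    [0, 0, 0],
    [0, 0, 0],
    [0, 0, 0],
    [0, 0, 0]
  ]
}}

```text
time_s: 28.8
tool_pos: [0.5389, -0.0528, 0.0605]
tool_rot: [35.9, 89.8, 131.0]
force: [-5.1, 1.1, 10.6]
grip_width: 0.0081
```

>>> {"op": "drive_tool", "data": {
  "offset": [
    [0.001, 0, 0],
    [0.0015, 0, 0],
    [0.0015, 0, 0]
  ],
  "angular": [
    [0, 0, 0],
    [0, 0, 0],
    [0, 0, 0]
  ]
}}

```text
time_s: 29.18
tool_pos: [0.5389, -0.0528, 0.0605]
tool_rot: [33.3, 89.7, 128.4]
force: [-6.0, 0.5, 14.6]
grip_width: 0.008
```

Run:
```python
from h import *
plan([.5425,-.0532,.055],95)
```

```text
now [ 0.5389 -0.0528  0.0605] jaw 95.12 q7 108.7 t 29.175 F [-6.03  0.52 14.57] M [0.107 1.251 0.012] w 0.008
offset [0.0055, -0.0036, -0.0007] angular [0.0021, 0.0042, -0.0028] ->jaw 95.0
```

The contact height is the same after a 3 mm shift, so it is flat seating and not a snag on the post. I'm easing the load, recentring and releasing.

>>> {"op": "drive_tool", "data": {
  "offset": [
    [-0.002, -0.0025, 0],
    [-0.002, -0.0025, 0],
    [-0.001, -0.0025, 0],
    [-0.001, -0.0025, 0]
  ],
  "angular": [
    [0, 0, 0],
    [0, 0, 0],
    [0, 0, 0],
    [0, 0, 0]
  ]
}}

```text
time_s: 29.68
tool_pos: [0.541, -0.0526, 0.061]
tool_rot: [41.5, 89.7, 136.6]
force: [0.0, -0.3, -0.3]
grip_width: 0.0079
```

Run:
```python
from h import *
plan([.5425,-.0532,.0605],95)
```

```text
now [ 0.541  -0.0526  0.061 ] jaw 95.11 q7 108.7 t 29.675 F [ 0.02 -0.29 -0.3 ] M [ 0.008 -0.005 -0.001] w 0.0079
offset [0.0005, -0.0014, -0.0007] angular [0.002, 0.0041, -0.0036] ->jaw 95.0
```

>>> {"op": "drive_tool", "data": {
  "offset": [
    [0, 0, 0],
    [0, 0, 0],
    [0, 0, 0],
    [0, 0, 0]
  ],
  "angular": [
    [0, 0, 0],
    [0, 0, 0],
    [0, 0, 0],
    [0, 0, 0]
  ],
  "fingers": -0.1
}}

```text
time_s: 30.18
tool_pos: [0.5411, -0.0526, 0.061]
tool_rot: [40.8, 89.7, 135.9]
force: [-0.4, 0.5, 0.1]
grip_width: 0.0401
```

Run:
```python
from h import *
plan([.5425,-.0532,.0605],95)
snap('scene','s12');snap('wrist','w12');a=cv2.imread('pics/s12.png');b=cv2.imread('pics/w12.png')
A=cv2.resize(a[180:230,245:295],None,fx=8,fy=8,interpolation=2);B=cv2.resize(b[150:290,190:325],(386,400),interpolation=2)
cv2.imwrite('pics/s12b.png',np.hstack([A,B]))
```

```text
now [ 0.5411 -0.0526  0.061 ] jaw 95.12 q7 108.7 t 30.175 F [-0.36  0.5   0.06] M [ 0.048 -0.021  0.011] w 0.0401
offset [0.0005, -0.0014, -0.0008] angular [0.0021, 0.0041, -0.0035] ->jaw 95.0
```

View pics/s12b.png

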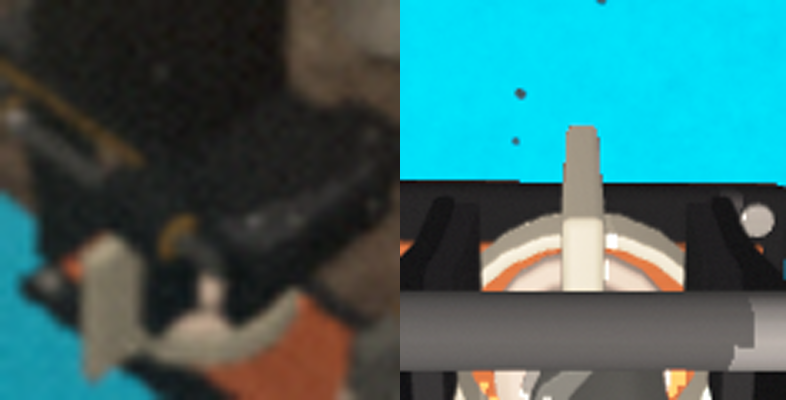

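The collar appears seated round the post on the copper. I'm rising and moving aside to check.

>>> {"op": "drive_tool", "data": {
  "offset": [
    [-0.02, 0, 0],
    [-0.06, 0, 0],
    [-0.1, 0, 0],
    [-0.14, -0.02, 0],
    [-0.14, -0.06, 0],
    [-0.14, -0.1, 0],
    [-0.14, -0.1, 0],
    [-0.14, -0.1, 0]
  ],
  "angular": [
    [0, 0, 0],
    [0, 0, 0],
    [0, 0, 0],
    [0, 0, 0],
    [0, 0, 0],
    [0, 0, 0],
    [0, 0, 0],
    [0, 0, 0]
  ]
}}

```text
time_s: 31.28
tool_pos: [0.6404, -0.0448, 0.2002]
tool_rot: [54.8, 89.6, 149.9]
force: [-0.7, 0.5, -0.2]
grip_width: 0.0475
```

Run:
```python
from h import *
plan([.5425,-.0532,.0605],95)
snap('wrist','w13');b=cv2.imread('pics/w13.png')
cv2.imwrite('pics/w13b.png',cv2.resize(b[20:250,80:430],None,fx=2.2,fy=2.2,interpolation=2))
```

```text
now [ 0.6404 -0.0448  0.2002] jaw 95.08 q7 107.6 t 31.275 F [-0.67  0.55 -0.17] M [ 0.015 -0.001 -0.017] w 0.0475
offset [0.1402, 0.0976, -0.0002] angular [0.0014, 0.0036, -0.0051] ->jaw 95.0
```

View pics/w13b.png

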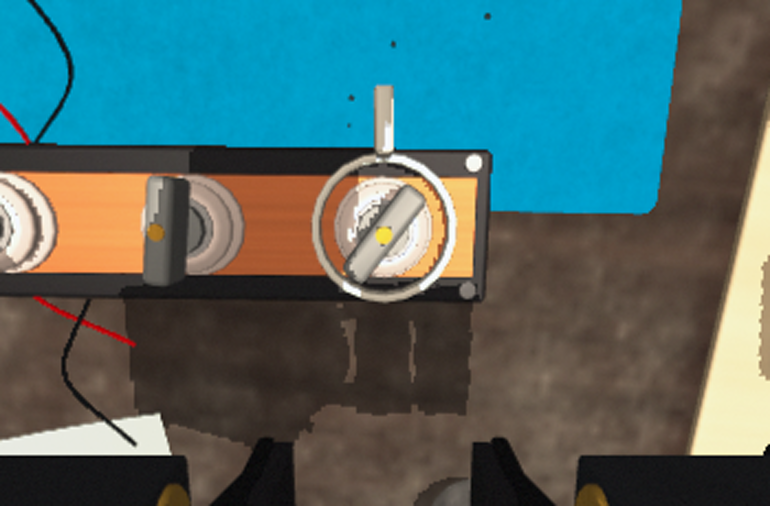

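Run:
```python
from h import *
c=load('w13'); f=lambda u,v:((u+.5)/2.2-.5+80,(v+.5)/2.2-.5+20)
for z in (.014,.020,.028,.034):
    l,r,t,b=[ray(c,*f(*p),z) for p in ((313.5,227),(456.5,227),(385,153),(385,301))]
    print(z,'w',np.linalg.norm(l-r).round(4),np.linalg.norm(t-b).round(4),'ctr',((l+r)/2).round(4)[:2],((t+b)/2).round(4)[:2])
print('dot',ray(c,*f(384,236),.077).round(4))
print('postpx L/R', [ray(c,*f(*p),.028).round(4) for p in ((335,225),(433,225))])
snap('scene','s13');a=cv2.imread('pics/s13.png');c=load('s13')
im=cv2.resize(a[175:225,245:295],None,fx=12,fy=12,interpolation=2);im2=im.copy()
for z,r,col in ((.014,.036,(0,255,0)),(.028,.036,(255,0,255))):
  for q in np.linspace(0,2*np.pi,60):
    p=(proj(c,[.585+r*np.cos(q),-.0493+r*np.sin(q),z])-[245,175]+.5)*12
    cv2.circle(im,(int(p[0]),int(p[1])),2,col,-1)
cv2.imwrite('pics/s13b.png',im);cv2.imwrite('pics/s13.png',a)
```

```text
0.014 w 0.0733 0.0742 ctr [ 0.5847 -0.048 ] [ 0.5858 -0.048 ]
0.02 w 0.072 0.0729 ctr [ 0.5844 -0.0481] [ 0.5855 -0.048 ]
0.028 w 0.0703 0.0712 ctr [ 0.584  -0.0482] [ 0.585  -0.0481]
0.034 w 0.069 0.0699 ctr [ 0.5837 -0.0483] [ 0.5847 -0.0482]
dot [ 0.5852 -0.0489  0.077 ]
postpx L/R [array([ 0.5852, -0.0728,  0.028 ]), array([ 0.581 , -0.0248,  0.028 ])]
```

View pics/s13b.png

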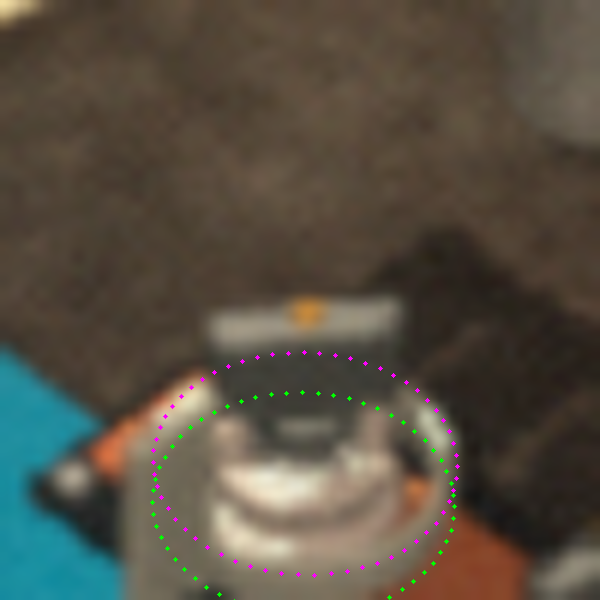

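Run:
```python
from h import *
a=cv2.imread('pics/scene0.png');b=cv2.imread('pics/s13.png')
f=lambda m:cv2.resize(m[205:260,280:335],None,fx=7,fy=7,interpolation=2)
cv2.imwrite('pics/cmp.png',np.hstack([f(a),f(b)]))
o=np.load('pics/scene0.npz')['pixels'].astype(int);n=np.load('pics/s13.npz')['pixels'].astype(int)
d=np.abs(o-n).sum(2).astype(np.uint8)
cv2.imwrite('pics/diff.png',np.clip(np.abs(o-n).sum(2),0,255).astype(np.uint8))
```

```text
(no output)
```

View pics/cmp.png

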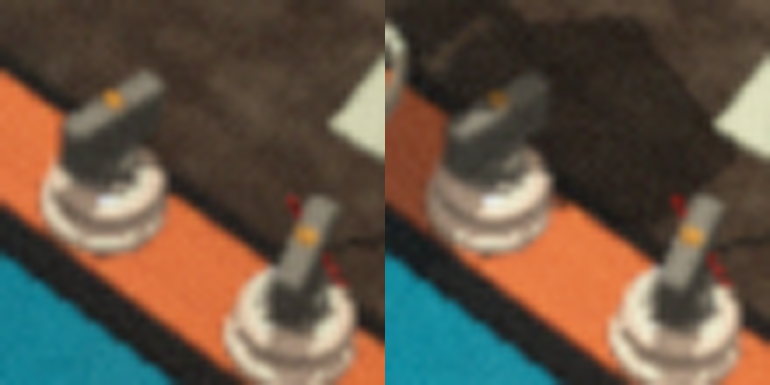

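View pics/diff.png

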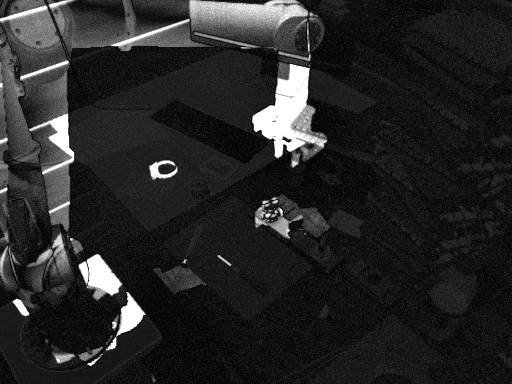

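K2, K3 and the bystanders look unchanged, and the collar sits round the K1 post. Handing in.

```bash
python3 -c "
from cell import sign_off
print(sign_off())"
```

```text
the job is handed in; nothing more can be done
None
```

The loose knob was the one at the left end of the strip. I turned it on until it was snug and put the marker collar down round its post. The job was handed in at about 31 s of the 72 s allowed; no verdict was reported.

- **Finding it:** The middle and right knobs pushed back as soon as I turned them, with mean or peak readings of 0.21 to 0.26 Nm. I unwound both before letting go. The left knob ran on at about 0.06 Nm.
- **Tightening:** The left knob met its stop after about 40–45° of turning. I took it to about 0.26 Nm, held it for over half a second, then released it.
- **Collar:** The wrist view puts the ring within about 1 mm of the knob's axis, and the scene view shows it at bar height with no visible tilt.
- **Everything else:** Comparing the scene before and after shows the middle and right knobs and the bystanders where they were. The gripper ended clear of everything.

One check disagreed. When I lowered the collar, it met firm resistance (24 N at most) about 5 mm higher than the arm's reading predicted. The height was the same after a 3 mm sideways shift, so I took it as flat seating and released. The camera views afterwards agree with a collar lying on the bar, but I did not find the cause of the difference.

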